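# Kit a battery-pack assembly station

### The job

Get the battery station ready: pour all the white spacer blocks out of the cup into the square bin, then push the filled bin along its rails, away from you, right up to the stop, and stand the empty cup upright in the middle of its raised round stand. Lay every blue battery pack from the foam tray flat on the sloping rack, its length running up the slope and its lower end slid down against the lip, and leave the other things on the bench where they are.

Things in the scene. Friction and masses are not known exactly. Their poses are not given: they have to be found in the camera images.
- cup: Plain round straight-sided open aluminium cup, 66 mm outer diameter, 85 mm tall, wall 3 mm, floor 4 mm, about 0.12 kg, standing on the bench with the loose blocks in it. Origin: centre of its underside; z points up to the mouth.
- cup_rim (a point): Centre of the cup's mouth, 85 mm above its underside.
- bin_foot (a point): Centre of the underside of an open square black bin with a pink floor, 160 x 160 mm outside, 50 mm high, walls and floor 4 mm, which rides 9 mm above the bench on two rails. This point moves with it; x points along the rails away from the robot, y along its front wall, z up.
- bin (a joint): How far (m) the bin has been slid along its rails away from the robot: starts at 0 to 0.01, hits the end stop at 0.06. Sliding takes about 3 N, pushed on the front wall; it stays where it is left.
- plinth: Fixed round cup stand, a pedestal with a flat aluminium top 72 mm across, 40 mm high. Origin: centre of its foot on the bench; z up.
- tray: Shallow fixed black tray with pink foam, 130 x 340 mm; foam surface 14 mm above the bench, rim only 4 mm above the foam. The packs start on it. Origin: centre of its underside; y along its long side, z up.
- deck: Fixed sloping pink board of the rack, 120 mm up the slope, 280 wide, inclined 20 deg (0.35 rad), facing the robot. Origin: middle of its low edge, on the surface at the lip's inner face, 30 mm above the bench. x up the slope (away from the robot), y along the lip, z square out of the board. The lip stands 10 mm above the surface all along the low edge. Friction holds a pack where it is left.
- block0: Chunky smooth white nylon spacer block, 18 x 18 x 16 mm, 12 g, slippery, starting in the cup; 5 to 8 of these are present. Origin: its centre.
- block1: Chunky smooth white nylon spacer block, 18 x 18 x 16 mm, 12 g, slippery, starting in the cup; 5 to 8 of these are present. Origin: its centre.
- block2: Chunky smooth white nylon spacer block, 18 x 18 x 16 mm, 12 g, slippery, starting in the cup; 5 to 8 of these are present. Origin: its centre.
- block3: Chunky smooth white nylon spacer block, 18 x 18 x 16 mm, 12 g, slippery, starting in the cup; 5 to 8 of these are present. Origin: its centre.
- block4: Chunky smooth white nylon spacer block, 18 x 18 x 16 mm, 12 g, slippery, starting in the cup; 5 to 8 of these are present. Origin: its centre.
- block5: Chunky smooth white nylon spacer block, 18 x 18 x 16 mm, 12 g, slippery, starting in the cup; 5 to 8 of these are present. Origin: its centre.
- block6: Chunky smooth white nylon spacer block, 18 x 18 x 16 mm, 12 g, slippery, starting in the cup; 5 to 8 of these are present. Origin: its centre.
- block7: Chunky smooth white nylon spacer block, 18 x 18 x 16 mm, 12 g, slippery, starting in the cup; 5 to 8 of these are present. Origin: its centre.
- pack0: Blue battery pack with a white stripe along its top, a rigid flat block 80 (x) x 50 (y) x 24 (z) mm, 0.14 to 0.24 kg; 2 or 3 of these are present, lying flat on the foam tray about 110 mm apart. Origin: centre of its underside; x along its length, z up.
- pack1: Blue battery pack with a white stripe along its top, a rigid flat block 80 (x) x 50 (y) x 24 (z) mm, 0.14 to 0.24 kg; 2 or 3 of these are present, lying flat on the foam tray about 110 mm apart. Origin: centre of its underside; x along its length, z up.
- pack2: Blue battery pack with a white stripe along its top, a rigid flat block 80 (x) x 50 (y) x 24 (z) mm, 0.14 to 0.24 kg; 2 or 3 of these are present, lying flat on the foam tray about 110 mm apart. Origin: centre of its underside; x along its length, z up.
- tape: Bystander: roll of tape lying flat, 58 mm across, 22 mm high. Origin: centre of its underside.
- meter: Bystander: multimeter lying flat, 150 x 78 x 34 mm. Origin: centre of its underside.
- jar: Bystander: jar, 60 mm across, 75 mm high. Origin: centre of its underside.
- wrench: Bystander: wrench, 150 mm long, lying at the back. Origin: near the middle of its length, underside.
Things that resemble listed ones, but are neither listed nor needed, are in the scene too. What is shaped like the cup but green is not meant.

How it is judged:
On the way, in this order (a step that is already met when the one before it is completed fails the run):
1. the cup is tipped with its mouth over the bin (angle between cup's own z axis and vertical above 1.2 rad and horizontal distance between cup_rim and bin_foot below 0.12 m and height (world z) of cup_rim below 0.3 m), for 0.1 s.
2. after that, the bin is pushed back against its stop (value of joint bin above 0.054 m), for 0.1 s.
At the end, for the whole second after the job is handed in: All blocks at rest in the bin, bin within 6 mm of its stop; cup upright on its stand, within 22 mm of its centre; every pack at rest flat on the sloping board (within 6 degrees), within its width, length up the slope (within 11 degrees), lower end within 7 mm of the lip; all released (value of joint bin above 0.054 m and x of block0 in the frame of bin_foot between -0.076 and 0.076 m and y of block0 in the frame of bin_foot between -0.076 and 0.076 m and z of each of block0, block1, block2, block3, block4, block5, block6, block7 in the frame of bin_foot below 0.055 m and linear speed of each of block0, block1, block2, block3, block4, block5, block6, block7, cup, pack0, pack1, pack2 below 0.03 m/s and x of block1 in the frame of bin_foot between -0.076 and 0.076 m and y of block1 in the frame of bin_foot between -0.076 and 0.076 m and x of block2 in the frame of bin_foot between -0.076 and 0.076 m and y of block2 in the frame of bin_foot between -0.076 and 0.076 m and x of block3 in the frame of bin_foot between -0.076 and 0.076 m and y of block3 in the frame of bin_foot between -0.076 and 0.076 m and x of block4 in the frame of bin_foot between -0.076 and 0.076 m and y of block4 in the frame of bin_foot between -0.076 and 0.076 m and x of block5 in the frame of bin_foot between -0.076 and 0.076 m and y of block5 in the frame of bin_foot between -0.076 and 0.076 m and x of block6 in the frame of bin_foot between -0.076 and 0.076 m and y of block6 in the frame of bin_foot between -0.076 and 0.076 m and x of block7 in the frame of bin_foot between -0.076 and 0.076 m and y of block7 in the frame of bin_foot between -0.076 and 0.076 m and horizontal distance between cup and plinth below 0.022 m and z of cup in the frame of plinth between 0.034 and 0.046 m and angle between cup's own z axis and vertical below 0.1 rad and x of pack0 in the frame of deck between 0.03 and 0.047 m and y of pack0 in the frame of deck between -0.125 and 0.125 m and z of pack0 in the frame of deck between -0.006 and 0.03 m and angle between the z axis of each of pack0, pack1, pack2 and the z axis of deck, either way round below 0.1 rad and angle between the x axis of each of pack0, pack1, pack2 and the x axis of deck, either way round below 0.2 rad and x of pack1 in the frame of deck between 0.03 and 0.047 m and y of pack1 in the frame of deck between -0.125 and 0.125 m and z of pack1 in the frame of deck between -0.006 and 0.03 m and x of pack2 in the frame of deck between 0.03 and 0.047 m and y of pack2 in the frame of deck between -0.125 and 0.125 m and z of pack2 in the frame of deck between -0.006 and 0.03 m); the robot touches nothing.
It fails at once if the tape roll is shoved more than 40 mm (distance of tape from where it was at the start of the episode above 0.04 m).
It fails at once if the multimeter is shoved more than 40 mm (distance of meter from where it was at the start of the episode above 0.04 m).
It fails at once if the jar is shoved more than 40 mm (distance of jar from where it was at the start of the episode above 0.04 m).
It fails at once if the wrench is shoved more than 40 mm (distance of wrench from where it was at the start of the episode above 0.04 m).
Of block4, block5, block6, block7 only 1 to 4 are there at a start; the rules pass over those that are not, and their reading is None.
Of pack0, pack1, pack2 only 2 to 3 are there at a start; the rules pass over those that are not, and their reading is None.
At some moment in a run one of pack0, pack1, pack2 may be knocked a few centimetres aside while the robot is not near it.
It also fails if it takes over 200 s, if anything falls off the work surface, if the arm or the gripper's body presses on something with over 40 N, if the wrist force passes 120 N, or if a joint passes its speed limit or range.

### The arm

A 6-joint arm with a two-finger parallel gripper is mounted at the origin on the work surface. World frame = base frame: x ahead of the robot, y to its left, z up, the work surface at z = 0. Lengths are in m, angles in rad, forces in N, time in s.
With the tool pointing down it reaches from about 0.275 to 0.975 m from the base axis. Payload 8.4 kg.
Tool frame: the origin (TCP) lies at the very end of the fingers, on their centre line; the grasp point (between the pads) lies 19 mm behind it; x points along the fingers, y is the direction in which the jaws open and shut, and the axes are right-handed (so a half turn about x gives the same grasp; the last joint's range is limited). The gripper opens to 92 mm and grips with 3 to 60 N. Pads are 20 mm wide; open, the fingers measure 128 mm over their backs; the gripper's body (75 mm by 189 mm) begins 69 mm behind the grasp point.
Start: joints at [-1.198, 0.353, 1.633, -0, 1.155, -0.002], TCP at [0.229, -0.582, 0.215] pointing down, gripper open.
Joint ranges: [-2.63, 2.63], [-0.92, 2.1], [0.06, 2.66], [-1.3, 4.44], [0, 2.69], [-3.02, 3.02]. Speed limits (rad/s): [2.22, 2.22, 2.79, 3.14, 3.14, 3.14].

### API

Orientations are given as a unit quaternion [w, x, y, z].
In Python, from plant import manip, camera, finish_job, spotter gives the robot as it stands. The module is installed in compiled form; this text tells all that it offers.
- The arm moves only by the tool move_arm, never from a script. Its argument "targets" is a list of rows, each a list of 6 numbers: the shift along the tool's x, y, z in units of 0.8 m (1.0 is 0.8 m), then the turn, a rotation vector about the tool's x, y, z in units of pi rad (1.0 is pi rad). A call has 1 to 20 rows; each row shifts and turns the pose as measured when the row begins, along the tool's axes as they then stand; what a row does not reach is not made up. A row lasts 1/10 s, in which the tool goes at most 50 mm and 8.59 degrees, less where a joint would pass 70% of its speed; a pose out of reach is approached as far as the arm can. A call with a number of a shift or a turn outside -1 to 1 is refused whole. A call with a gripper value outside its range is refused whole. "grip" is the closure, from 0 (fully open) to 1 (shut), set as the call begins (left out, the last holds). The fingers move at their own pace and stop on an object; "newtons" is the grip in N (left out, the last holds). Time passes only in rows, so rows that do not move let the fingers close. It gives the time, the measured TCP pose, the force and the opening at its end, in the units of the state.
- manip.sense(): the state, without advancing time (a new reading comes with each control period).
- camera(name): name is "side" or "top" or "wrist"; returns a dict with "pixels" (480x640x3 uint8, red, green, blue), "z_map" (480x640 float32, m along the optical axis (not along the pixel's ray), 0 where there is no reading), "K" (3x3 intrinsics, pixels), "k1" (the pictures are not rectified: a ray, as slopes to the right and down, at radius r is drawn at 1 + k1 r^2 times it, then the intrinsics apply), "eye" and "rotation" of the camera in the world. Camera axes: x right, y down, z forward; pixel columns grow to the right and rows downward; lengths in m; the calibration is good to about 2 mm. A picture is of the moment at which its call begins.
- finish_job(): hands the job in, once; it reports no verdict.
Trained networks look in a picture, given as the dict that the camera call returned (one of the last four; its "shot" number tells which), for a name from the list of things; names that differ only in an ending like _2 or _b are one class to them, and where a whole thing is asked for, a point or a joint stands for the part that bears it (a point fixed in the world has none). Each returns a list of dicts, best first, with "score" (0 to 1); they miss things now and then, are a little off and sometimes report something else, mostly with a low value. They report only what shows in the picture. A call takes as long as a camera call. They do not tell look-alikes from the thing itself.
- spotter.cut_out(thing, picture): "pixels" (480x640 bool, what is visible of it) and "rect" ([left, top, width, height] in pixels, round what is visible of it).
The state is a dict: "t": time; "qpos": joint angles; "qd": joint speeds; "effort": joint torques, N m; "eef_pos": TCP position; "orientation": TCP orientation; "force": force on the tool from outside, world axes, zero at the start; "ft_torque": the same for the moment, N m; "finger_gap": opening from 0.0 (shut) to 1.0 (fully open).
Only numpy, scipy, OpenCV 4.12 (cv2) and the standard library are available. Lean on these libraries where they do the work, as an engineer would, in place of code of your own. Each camera call takes 0.05 s, during which the arm holds its last target.

## Working session

There is one attempt and no reset: what is moved stays moved. The work goes in short steps, Python scripts to look and compute and a tool call to move; the robot and the scene stay as the last step left them, time stands still between calls to the robot, and variables do not carry over. Pictures are saved under pics/ and viewed, and the job is handed in when it is done.

Besides the shell and the picture viewer there is one more tool, called after "Call:" in YAML: its name, and indented under it one key for each argument. move_arm: Moves the arm, as the interface text tells. Its arguments: {"type":"object","properties":{"targets":{"type":"array","items":{"type":"array","items":{"type":"number"}}},"grip":{"type":"number"},"newtons":{"type":"number"}},"required":["targets"]}

```bash
mkdir -p pics; ls; cat > h.py <<'E'
import numpy as np, cv2
from plant import manip, camera, finish_job, spotter
def save(p,name): cv2.imwrite('pics/'+name+'.png', p['pixels'][:,:,::-1])
def cloud(p):
    z=p['z_map'].astype(float); K=np.array(p['K'])
    v,u=np.mgrid[0:480,0:640]
    pts=np.stack([u.ravel(),v.ravel()],1).astype(float)[:,None,:]
    n=cv2.undistortPoints(pts,K,np.array([p['k1'],0,0,0.])).reshape(480,640,2)
    c=np.dstack([n[...,0]*z,n[...,1]*z,z])
    w=c@np.array(p['rotation']).T+np.array(p['eye'])
    w[z<=0]=np.nan
    return w
E
python3 - <<'E'
from h import *
for n in ['top','side','wrist']:
    p=camera(n); save(p,n+'0'); np.savez('/tmp/%s0.npz'%n,w=cloud(p),px=p['pixels'])
    print(n,p['eye'],np.round(p['rotation'],3).tolist(),p['K'],p['k1'])
    for t in ['cup','bin_foot','plinth','tray','deck','block0','pack0','tape','meter','jar','wrench']:
        for d in spotter.cut_out(t,p)[:4]: print(t,round(d['score'],2),d['rect'],np.round(np.nanmedian(cloud(p)[d['pixels']],0),3))
print(manip.sense())
E
```

```text
picsTraceback (most recent call last):
  File "<stdin>", line 3, in <module>
  File "h.py", line 10, in cloud
    w=c@np.array(p['rotation']).T+np.array(p['eye'])
      ~^~~~~~~~~~~~~~~~~~~~~~~~~~
ValueError: matmul: Input operand 1 has a mismatch in its core dimension 0, with gufunc signature (n?,k),(k,m?)->(n?,m?) (size 4 is different from 3)
```

```bash
sed -i "s/w=c@np.array(p\['rotation'\]).T/w=c@Rq(p['rotation']).T/" h.py; cat >> h.py <<'E'
from scipy.spatial.transform import Rotation as Rn
def Rq(q): return Rn.from_quat([q[1],q[2],q[3],q[0]]).as_matrix()
E
python3 - <<'E'
from h import *
for n in ['top','side','wrist']:
    p=camera(n); save(p,n+'0'); np.savez('/tmp/%s0.npz'%n,w=cloud(p),px=p['pixels'])
    print(n,p['eye'],np.round(p['rotation'],3).tolist(),p['K'],p['k1'])
    for t in ['cup','bin_foot','plinth','tray','deck','block0','pack0','tape','meter','jar','wrench']:
        for d in spotter.cut_out(t,p)[:4]: print(t,round(d['score'],2),d['rect'],np.round(np.nanmedian(cloud(p)[d['pixels']],0),3))
print(manip.sense())
E
```

```text
top [ 0.29661164 -0.01015394  1.51054829] [-0.074, 0.709, -0.698, 0.062] [[575.53385543   0.         324.28200878]
 [  0.         575.53385543 230.01328034]
 [  0.           0.           1.        ]] 0.0071482055332439
cup 0.8 [366.7, 270.9, 29.5, 26.0] [ 0.448 -0.122  0.035]
cup 0.72 [367.8, 317.6, 26.1, 25.1] [ 0.327 -0.131  0.005]
cup 0.47 [373.2, 290.8, 6.4, 3.6] [ 0.428 -0.114  0.018]
bin_foot 0.77 [237.6, 182.1, 64.2, 68.7] [0.618 0.168 0.013]
bin_foot 0.63 [366.6, 271.9, 27.4, 28.3] [ 0.448 -0.128  0.039]
bin_foot 0.44 [177.8, 263.5, 134.6, 53.1] [0.427 0.226 0.013]
plinth 0.8 [405.6, 280.0, 25.3, 27.1] [ 0.424 -0.221  0.039]
tray 0.62 [233.8, 183.4, 68.6, 68.0] [0.618 0.168 0.013]
tray 0.56 [178.4, 266.7, 133.9, 51.5] [0.426 0.224 0.013]
tray 0.55 [354.0, 189.1, 111.9, 53.5] [ 0.624 -0.201  0.048]
tray 0.42 [278.9, 274.5, 18.7, 28.5] [0.432 0.109 0.036]
deck 0.75 [352.6, 190.3, 111.0, 51.4] [ 0.624 -0.201  0.048]
deck 0.2 [187.7, 273.4, 24.1, 33.5] [0.422 0.339 0.036]
block0 0.63 [322.0, 256.9, 20.0, 23.0] [0.484 0.004 0.02 ]
block0 0.61 [377.0, 284.4, 7.9, 6.8] [ 0.437 -0.13
[... 1896 characters left out ...]
]] -0.04309629167545222
{'t': 1.85, 'qpos': array([-1.19837806e+00,  3.53013313e-01,  1.63335635e+00,  1.34056314e-05,
        1.15519143e+00, -2.42044735e-03]), 'qd': array([-6.55549845e-05,  1.26602707e-03, -1.12523959e-03, -7.11231023e-04,
        3.46433966e-04,  4.26929694e-04]), 'effort': array([-5.65729522e-06, -5.93753386e+01, -3.34567559e+01,  6.97199162e-02,
        1.57959986e-02, -3.00372403e-05]), 'eef_pos': array([ 0.22883   , -0.58163607,  0.21459335]), 'orientation': array([ 0.1317593 ,  0.69473084,  0.13173896, -0.69471821]), 'force': array([-0.47526981, -0.30522219,  0.41633246]), 'ft_torque': array([-0.00378946, -0.00299063,  0.00710324]), 'finger_gap': 0.9997732978825982}
```

View pics/top0.png

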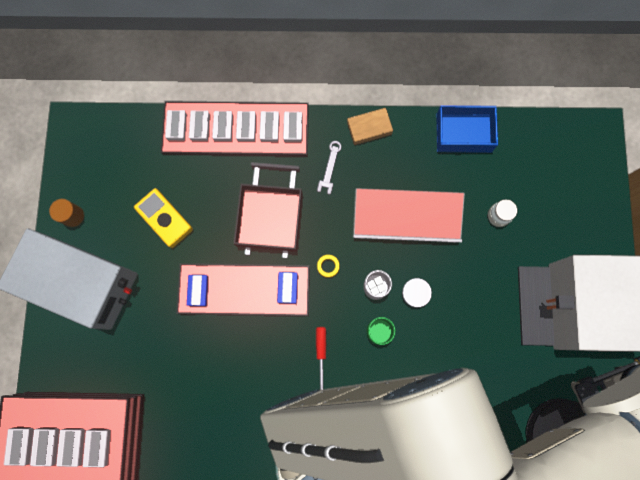

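View pics/side0.png

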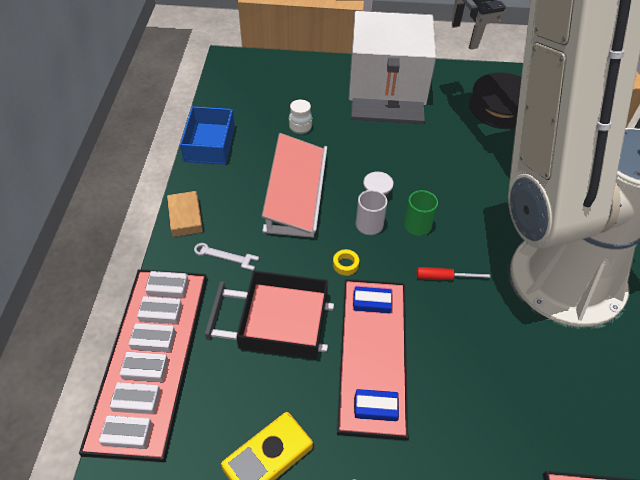

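View pics/wrist0.png

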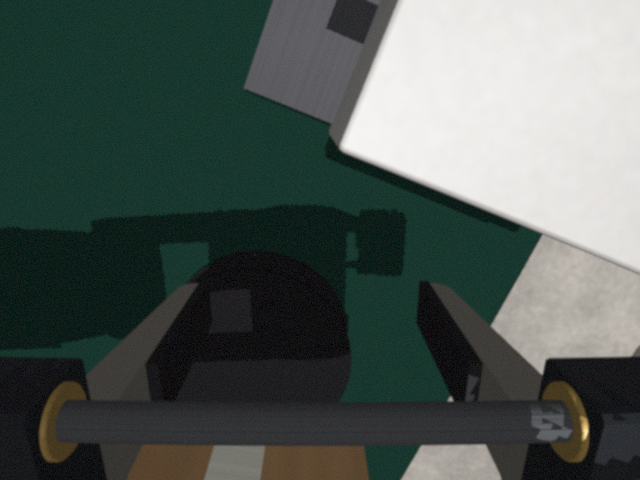

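```bash
python3 - <<'E'
from h import *
def circ(P):
    A=np.c_[2*P[:,:2],np.ones(len(P))]; s=np.linalg.lstsq(A,(P[:,:2]**2).sum(1),rcond=None)[0]
    return np.round([s[0],s[1],np.sqrt(s[2]+s[0]**2+s[1]**2)],4),len(P)
for n in ['top','side']:
    d=np.load('/tmp/%s0.npz'%n); w=d['w'].reshape(-1,3); c=d['px'].reshape(-1,3).astype(int)
    def box(x0,x1,y0,y1,z0,z1): return (w[:,0]>x0)&(w[:,0]<x1)&(w[:,1]>y0)&(w[:,1]<y1)&(w[:,2]>z0)&(w[:,2]<z1)
    print(n)
    for nm,b in dict(cup=(.39,.5,-.175,-.06,.078,.092),green=(.27,.38,-.19,-.07,.078,.092),plinth=(.37,.48,-.275,-.175,.033,.046),tape=(.44,.54,-.05,.06,.012,.03)).items():
        P=w[box(*b)]; print(nm,circ(P),np.round(np.median(P[:,2]),4),P.min(0).round(3),P.max(0).round(3))
    blue=(c[:,2]>110)&(c[:,0]<60)&(c[:,1]<90)
    for y0,y1 in [(.28,.4),(.05,.17)]:
        m=box(.34,.5,y0,y1,.025,.05); P=w[m]
        r=cv2.minAreaRect((P[:,:2]*1000).astype(np.float32)); print('pack',r,np.median(P[:,2]))
    white=w[box(.40,.48,-.16,-.09,.008,.07)]
    print('in cup z pct',np.percentile(white[:,2],[5,25,50,75,95]).round(3))
    P=w[box(.5,.76,-.36,-.04,.025,.1)]; 
    q=np.median(P,0); u,s,vt=np.linalg.svd(P-P.mean(0),full_matrices=False); print('deck n',vt[2],P.min(0).round(3),P.max(0).round(3))
    r=cv2.minAreaRect((P[:,:2]*1000).astype(np.float32)); print('deck',r,cv2.boxPoints(r).round(0).tolist())
    P=w[box(.5,.74,.04,.3,.045,.075)]; r=cv2.minAreaRect((P[:,:2]*1000).astype(np.float32)); print('bin',r,cv2.boxPoints(r).round(0).tolist(),np.median(P[:,2]))
    P=w[box(.6,.9,.04,.3,.002,.07)]; print('x max stop',P[:,0].max())
    P=w[box(.33,.52,.03,.42,.010,.022)]; r=cv2.minAreaRect((P[:,:2]*1000).astype(np.float32)); print('tray',r)
    # zoom
    im=d['px'][:,:,::-1]
    x,y,ww,hh=((230,130,240,230) if n=='top' else (180,110,280,330))
    cv2.imwrite('pics/%s0z.png'%n,cv2.resize(im[y:y+hh,x:x+ww],None,fx=min(800/ww,600/hh),fy=min(800/ww,600/hh),interpolation=cv2.INTER_CUBIC))
E
```

```text
top
cup (array([ 0.4406, -0.12  ,  0.0312]), 104) 0.0839 [ 0.408 -0.152  0.078] [ 0.473 -0.087  0.092]
green (array([ 0.3261, -0.128 ,  0.0313]), 95) 0.0829 [ 0.295 -0.159  0.078] [ 0.357 -0.095  0.09 ]
plinth (array([ 0.4243, -0.2215,  0.0253]), 589) 0.0388 [ 0.39  -0.259  0.033] [ 0.46  -0.186  0.046]
tape (array([0.4852, 0.0174, 0.03  ]), 247) 0.0196 [ 0.444 -0.023  0.012] [0.521 0.06  0.029]
pack ((421.6807861328125, 341.73419189453125), (80.54100799560547, 52.91315841674805), 0.6372926831245422) 0.035959865180909545
pack ((432.7335510253906, 109.63035583496094), (50.487464904785156, 81.13813018798828), 89.07294464111328) 0.03637175806054693
in cup z pct [0.011 0.017 0.021 0.036 0.06 ]
deck n [ 0.32207326 -0.00960019 -0.94666607] [ 0.558 -0.342  0.025] [ 0.69  -0.06   0.078]
deck ((623.6985473632812, -200.86959838867188), (280.3217468261719, 126.31790924072266), 88.51176452636719) [[557.0, -339.0], [683.0, -343.0], [690.0, -62.0], [564.0, -59.0]]
bin ((615.079833984375, 164.22914123535156), (161.216796875, 162.57884216308594), 86.00419616699219) [[528.0, 89.0], [691.0, 78.0], [70
[... 765 characters left out ...]
09277344, 80.53887939453125), 88.64966583251953) 0.03684819661323435
in cup z pct [0.015 0.029 0.045 0.058 0.068]
deck n [-0.31446802  0.01268745  0.94918328] [ 0.559 -0.344  0.025] [ 0.69  -0.054  0.077]
deck ((624.251708984375, -199.89736938476562), (288.7967224121094, 124.27750396728516), 88.314208984375) [[558.0, -342.0], [682.0, -346.0], [691.0, -57.0], [566.0, -54.0]]
bin ((616.0596313476562, 165.21115112304688), (165.85377502441406, 162.4918975830078), 86.1076889038086) [[529.0, 88.0], [691.0, 77.0], [703.0, 242.0], [541.0, 253.0]] 0.05581109732389766
x max stop 0.8999836700150212
tray ((437.9264831542969, 212.27276611328125), (380.0871276855469, 180.1651153564453), 84.62162017822266)
```

View pics/top0z.png

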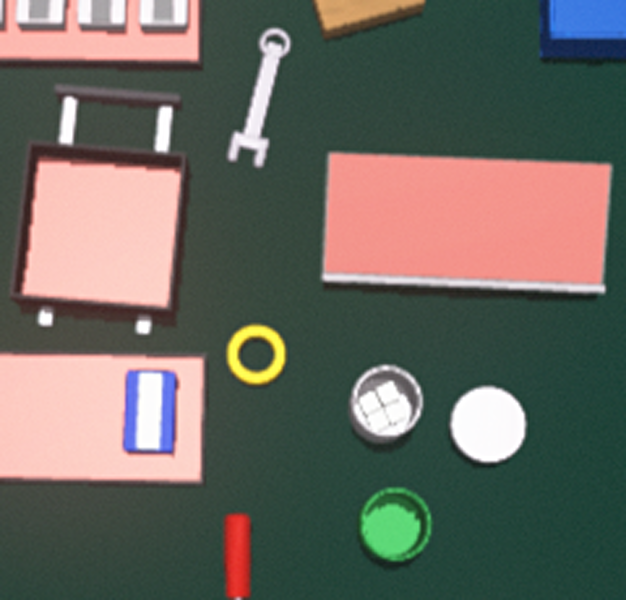

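```bash
cat >> h.py <<'E'
def st():
    s=manip.sense(); return s,np.array(s['eef_pos']),Rq(s['orientation'])
def log():
    s,p,R=st()
    with open('/tmp/kin.txt','a') as f: f.write(repr((list(map(float,s['qpos'])),list(map(float,p)),R.tolist()))+'\n')
    print('t',round(s['t'],2),'q',np.round(s['qpos'],3),'p',p.round(4),'F',np.round(s['force'],1),'gap',round(s['finger_gap'],3)); print(R.round(3).tolist())
def Rtool(az,pitch,roll=0):
    """tool x pointing to azimuth az deg, pitch deg below horizontal; roll 0: jaw axis y horizontal, roll about tool x"""
    a,b=np.radians([az,pitch]); x=np.array([np.cos(a)*np.cos(b),np.sin(a)*np.cos(b),-np.sin(b)])
    y=np.array([-np.sin(a),np.cos(a),0]); z=np.cross(x,y)
    return np.c_[x,y,z]@Rn.from_euler('x',roll,degrees=True).as_matrix()
def plan(pt=None,Rt=None,n=None):
    s,p,R=st(); pt=p if pt is None else np.array(pt); Rt=R if Rt is None else Rt
    rv=Rn.from_matrix(R.T@Rt).as_rotvec(); d=np.linalg.norm(pt-p); an=np.degrees(np.linalg.norm(rv))
    n=n or int(max(np.ceil(d/.04),np.ceil(an/7),1)); print('dist',d.round(4),'ang',an.round(1),'rows',n)
    for i in range(n):
        Ri=R@Rn.from_rotvec(rv*i/n).as_matrix()
        print((np.r_[Ri.T@(pt-p)/n/.8,rv/np.pi/n]).round(4).tolist(),end=',')
        if an<.5: print('x',n); break
    print()
E
python3 - <<'E'
from h import *
log(); plan([.40,-.35,.40])
E
```

```text
t 1.85 q [-1.198  0.353  1.633  0.     1.155 -0.002] p [ 0.2288 -0.5816  0.2146] F [-0.5 -0.3  0.4] gap 1.0
[[0.0, 0.366, -0.931], [-0.0, -0.931, -0.366], [-1.0, 0.0, -0.0]]
dist 0.3425 ang 0.0 rows 9
[-0.0258, -0.0212, -0.0339, 0.0, 0.0, 0.0],x 9
```

Call:
move_arm:
  targets:
    - [-0.04,0,0,0,0,0]
    - [-0.04,0,0,0,0,0]
    - [-0.04,0,0,0,0,0]
    - [-0.03,-0.021,-0.034,0,0,0]
    - [-0.03,-0.021,-0.034,0,0,0]
    - [-0.03,-0.021,-0.034,0,0,0]
    - [0,-0.021,-0.034,0,0,0]
    - [0,-0.021,-0.034,0,0,0]
    - [0,-0.021,-0.034,0,0,0]
    - [0,-0.021,-0.034,0,0,0]
    - [0,-0.021,-0.034,0,0,0]

```text
t: 2.95
eef_pos: [0.3853, -0.3723, 0.39]
orientation: [0.13, 0.696, 0.129, -0.694]
force: [0.1, -0.9, 0.6]
finger_gap: 1.002
```

```bash
python3 -c "
from h import *
log()"
```

```text
t 2.95 q [-7.720e-01  8.800e-02  1.589e+00  1.000e-03  1.463e+00  4.300e-01] p [ 0.3853 -0.3723  0.39  ] F [ 0.1 -0.9  0.6] gap 1.002
[[0.002, 0.36, -0.933], [-0.0, -0.933, -0.36], [-1.0, 0.001, -0.002]]
```

Call:
move_arm:
  targets:
    - [0,0,0,0,0.04,0]
    - [0,0,0,0,0.04,0]
    - [0,0,0,0,0.04,0]
    - [0,0,0,0,0.04,0]
    - [0,0,0,0,0,-0.04]
    - [0,0,0,0,0,-0.04]
    - [0,0,0,0,0,-0.04]
    - [0,0,0,0,0,-0.04]

```text
t: 3.75
eef_pos: [0.3894, -0.3619, 0.3943]
orientation: [-0.03, 0.782, 0.375, -0.497]
force: [0.8, -0.0, -0.0]
finger_gap: 0.999
```

```bash
python3 -c "
from h import *
log()"
```

```text
t 3.75 q [-1.086  0.341  1.447  0.528  1.842 -0.027] p [ 0.3894 -0.3619  0.3943] F [ 0.8 -0.  -0. ] gap 0.999
[[0.224, 0.556, -0.8], [0.616, -0.717, -0.325], [-0.755, -0.42, -0.504]]
```

```bash
cat > kin.py <<'E'
import numpy as np, itertools
from scipy.optimize import least_squares
from scipy.spatial.transform import Rotation as Rn
D=[eval(l) for l in open('/tmp/kin.txt')]
Rm=lambda ax,a: Rn.from_euler(ax,a).as_matrix()
def fk(q,P,s4,s6):
    h,L2,ex,L3,L6,a=P[:6]
    R=Rm('z',q[0]); p=np.array([0,0,h])+R@[a,0,0]; R=R@Rm('y',q[1]); p=p+R@[0,0,L2]; R=R@Rm('y',q[2]); p=p+R@[ex,0,L3]
    R=R@Rm('z',s4*q[3])@Rm('y',q[4]); p=p+R@[0,0,L6]; R=R@Rm('z',s6*q[5])@Rm('z',P[6])
    return p, R@np.array([[0,0,1],[0,1,0],[-1,0,0]]).T@np.eye(3)
# tool x = flange z
def fk(q,P,s4,s6,_f=fk):
    p,_=_f(q,P,s4,s6)
    R=Rm('z',q[0])@Rm('y',q[1]+q[2])@Rm('z',s4*q[3])@Rm('y',q[4])@Rm('z',s6*q[5]+P[6])
    return p, np.c_[R[:,2],R[:,1],-R[:,0]]
def fit():
    best=None
    for s4,s6 in itertools.product([1,-1],[1,-1]):
      for o in (0,np.pi/2,np.pi,-np.pi/2):
        def f(P):
            r=[]
            for q,p,R in D:
                a,b=fk(q,P,s4,s6); r+=list(a-p)+list(.3*(b-np.array(R)).ravel())
            r+=list(1e-3*np.array([P[2],P[5]]))
            return r
        s=least_squares(f,[.3,.4,0,.4,.2,0,o])
        if best is None or s.cost<best[0]: best=(s.cost,s.x,s4,s6)
    return best
E
python3 -c "
from kin import *
c,P,s4,s6=fit(); print(c,P.round(4),s4,s6)
for q,p,R in D: 
  a,b=fk(q,P,s4,s6); print((a-p).round(4),abs(b-np.array(R)).max().round(4))"
```

```text
2.288807561006266e-06 [ 2.9550e-01  5.7740e-01  6.6500e-02  4.9440e-01  3.6240e-01 -1.0000e-04
  1.5708e+00] 1 1
[-0.0014 -0.0005 -0.0001] 0.0
[-0.0011 -0.0011 -0.0001] 0.0
[-0.     -0.0001  0.0002] 0.0
```

```bash
cat >> kin.py <<'E'
lo=np.array([-2.63,-.92,.06,-1.3,0,-3.02]); hi=np.array([2.63,2.1,2.66,4.44,2.69,3.02])
_c,P0,S4,S6=fit()
def ik(p,R,seeds=None,all=False):
    """returns solutions within limits; analytic-ish by least squares from many seeds"""
    out=[]
    rng=np.random.default_rng(0)
    p=np.array(p)
    W=p-P0[4]*R[:,0]   # wrist centre
    q1s=[np.arctan2(W[1],W[0])]
    for q1 in q1s:
        r=np.hypot(W[0],W[1])-P0[5]; z=W[2]-P0[0]; L2=P0[1]; L3=np.hypot(P0[2],P0[3]); g=np.arctan2(P0[2],P0[3])
        d=np.hypot(r,z); c=(d*d-L2**2-L3**2)/(2*L2*L3)
        if abs(c)>1: continue
        b=np.arccos(c); q3=b-g
        q2=np.arctan2(r,z)-np.arctan2(L3*np.sin(b),L2+L3*np.cos(b))
        A=np.c_[-R[:,2],R[:,1],R[:,0]]
        B=(Rm('z',q1)@Rm('y',q2+q3)).T@A
        q5=np.arccos(np.clip(B[2,2],-1,1)); 
        q4=np.arctan2(B[1,2],B[0,2]); q6=np.arctan2(B[2,1],-B[2,0])-P0[6]
        for k4 in (-2*np.pi,0,2*np.pi):
            for k6 in (-2*np.pi,0,2*np.pi):
                q=np.array([q1,q2,q3,q4+k4,q5,q6+k6])
                if np.all(q>lo+.02) and np.all(q<hi-.02): out.append(q)
    return out
E
python3 -c "
from kin import *
from h import Rtool
print('cur',[ik(p,np.array(R)) for q,p,R in D][-1],D[-1][0])
def gp(c,R,z): # tcp for grasp point at c
    return np.array([c[0],c[1],z])+.019*R[:,0]
for az in range(-120,130,15):
  for pi in (20,35,50):
   for roll in (0,180):
    R=Rtool(az,pi,roll)
    a=ik(gp((.441,-.119),R,.055),R); b=ik(gp((.4248,-.2213),R,.098),R)
    if a or b: print(az,pi,roll,'cup',[x.round(2).tolist() for x in a],'pl',[x.round(2).tolist() for x in b])
"
```

```text
cur [array([-1.08625567,  0.34118154,  1.44764987,  0.52824458,  1.84121951,
       -0.02676184])] [-1.0863349539770293, 0.3411490619223201, 1.447226010617108, 0.528272712153538, 1.841652659087712, -0.026592530996879235]
-120 20 0 cup [[0.26, 0.92, 1.75, -0.73, 1.56, 1.25]] pl [[0.1, 0.83, 1.85, -0.87, 1.51, 1.19]]
-120 20 180 cup [[0.26, 0.92, 1.75, -0.73, 1.56, -1.89]] pl [[0.1, 0.83, 1.85, -0.87, 1.51, -1.95]]
-120 35 0 cup [[0.21, 0.77, 1.84, -0.67, 1.35, 1.17]] pl [[0.04, 0.67, 1.91, -0.8, 1.32, 1.09]]
-120 35 180 cup [[0.21, 0.77, 1.84, -0.67, 1.35, -1.97]] pl [[0.04, 0.67, 1.91, -0.8, 1.32, -2.06]]
-120 50 0 cup [[0.13, 0.62, 1.93, -0.6, 1.14, 1.06]] pl [[-0.06, 0.53, 1.97, -0.69, 1.12, 0.93]]
-120 50 180 cup [[0.13, 0.62, 1.93, -0.6, 1.14, -2.08]] pl [[-0.06, 0.53, 1.97, -0.69, 1.12, -2.21]]
-105 20 0 cup [[0.35, 0.89, 1.9, -0.89, 1.44, 1.28]] pl [[0.18, 0.79, 2.0, -1.05, 1.38, 1.25]]
-105 20 180 cup [[0.35, 0.89, 1.9, -0.89, 1.44, -1.86]] pl [[0.18, 0.79, 2.0, -1.05, 1.38, -1.89]]
-105 35 0 cup [[0.29, 0.73, 1.97, -0.83, 1.23, 1.17]] pl [[0.1, 0.62, 2.05, -0.97, 1.18, 1.09]]
[... 6625 characters left out ...]
 0.36, 1.41, 1.97]]
105 50 180 cup [[-0.59, 0.66, 1.83, 0.46, 1.25, -1.14]] pl [[-0.73, 0.64, 1.71, 0.36, 1.41, -1.17]]
120 20 0 cup [[-0.58, 0.99, 1.52, 0.44, 1.79, 1.84]] pl [[-0.71, 0.98, 1.4, 0.34, 1.94, 1.82]]
120 20 180 cup [[-0.58, 0.99, 1.52, 0.44, 1.79, -1.3]] pl [[-0.71, 0.98, 1.4, 0.34, 1.94, -1.32]]
120 35 0 cup [[-0.56, 0.84, 1.63, 0.4, 1.57, 1.87]] pl [[-0.69, 0.82, 1.52, 0.3, 1.72, 1.83]]
120 35 180 cup [[-0.56, 0.84, 1.63, 0.4, 1.57, -1.27]] pl [[-0.69, 0.82, 1.52, 0.3, 1.72, -1.31]]
120 50 0 cup [[-0.51, 0.69, 1.76, 0.34, 1.33, 1.91]] pl [[-0.66, 0.67, 1.65, 0.25, 1.48, 1.85]]
120 50 180 cup [[-0.51, 0.69, 1.76, 0.34, 1.33, -1.23]] pl [[-0.66, 0.67, 1.65, 0.25, 1.48, -1.29]]
```

```bash
cat >> h.py <<'E'
import kin
def gp(c,R): return np.array(c)+.019*R[:,0]
def chk(p,R):
    print('ik',[x.round(2).tolist() for x in kin.ik(p,R)])
E
python3 - <<'E'
from h import *
d=np.load('/tmp/top0.npz')['w'].reshape(-1,3); s=np.load('/tmp/side0.npz')['w'].reshape(-1,3)
w=np.r_[d,s]; m=(w[:,1]<-.47)&(w[:,1]>-1)&(w[:,0]>.25)&(w[:,0]<.7)&(w[:,2]>.02)&(w[:,2]<.3); P=w[m]
for x in np.arange(.25,.7,.05):
    q=P[(P[:,0]>=x)&(P[:,0]<x+.05)]
    if len(q): print(round(x,2),'ymax',q[:,1].max().round(3),'z',q[:,2].max().round(3), 'ymax>z.06',q[q[:,2]>.06][:,1].max().round(3) if (q[:,2]>.06).any() else None)
for az in (60,75,90):
  for pi in (25,30):
    R=Rtool(az,pi,180); print(az,pi); 
    chk(gp((.441,-.119,.058),R),R); chk(gp((.441,-.119,.058),R)-.12*R[:,0],R); chk(gp((.4248,-.2213,.1),R),R);chk(gp((.4248,-.2213,.1),R)-.1*R[:,0],R)
    for roll in (180,270,340): R=Rtool(az,pi,roll); chk(gp((.595,.185,.15),R),R)
R=Rtool(75,30,180); plan(gp((.441,-.119,.058),R)-.13*R[:,0],R)
E
```

```text
0.25 ymax -0.561 z 0.288 ymax>z.06 -0.561
0.3 ymax -0.498 z 0.167 ymax>z.06 -0.56
0.35 ymax -0.53 z 0.169 ymax>z.06 -0.53
0.4 ymax -0.501 z 0.168 ymax>z.06 -0.528
0.45 ymax -0.51 z 0.17 ymax>z.06 -0.561
0.5 ymax -0.563 z 0.168 ymax>z.06 -0.563
0.6 ymax -0.47 z 0.077 ymax>z.06 -0.47
60 25
ik [[-0.94, 0.8, 2.07, 1.06, 1.26, -1.31]]
ik [[-1.12, 0.72, 1.97, 0.86, 1.41, -1.2]]
ik [[-1.07, 0.75, 1.92, 0.9, 1.41, -1.17]]
ik [[-1.2, 0.72, 1.81, 0.79, 1.55, -1.1]]
ik [[-0.19, 0.58, 2.16, 1.7, 1.04, -1.14]]
ik [[-0.19, 0.58, 2.16, 1.7, 1.04, 0.43]]
ik [[-0.19, 0.58, 2.16, 1.7, 1.04, 1.66]]
60 30
ik [[-0.91, 0.74, 2.09, 1.05, 1.18, -1.26]]
ik [[-1.1, 0.65, 2.0, 0.84, 1.35, -1.15]]
ik [[-1.05, 0.7, 1.94, 0.88, 1.34, -1.13]]
ik [[-1.17, 0.65, 1.83, 0.76, 1.49, -1.06]]
ik [[-0.16, 0.53, 2.15, 1.64, 0.95, -1.03]]
ik [[-0.16, 0.53, 2.15, 1.64, 0.95, 0.54]]
ik [[-0.16, 0.53, 2.15, 1.64, 0.95, 1.76]]
75 25
ik [[-0.86, 0.83, 1.92, 0.87, 1.37, -1.24]]
ik [[-1.01, 0.78, 1.78, 0.73, 1.55, -1.16]]
ik [[-0.99, 0.8, 1.77, 0.75, 1.54, -1.16]]
ik [[-1.09, 0.79, 1.63, 0.67, 1.7, -1.1]]
ik [[-0.22, 0.64, 1.99, 1
[... 756 characters left out ...]
43, -1.2]]
ik [[-0.87, 0.78, 1.64, 0.6, 1.63, -1.13]]
ik [[-0.88, 0.8, 1.67, 0.58, 1.6, -1.16]]
ik [[-0.96, 0.8, 1.5, 0.53, 1.77, -1.12]]
ik [[-0.19, 0.66, 1.82, 1.1, 1.27, -0.88]]
ik [[-0.19, 0.66, 1.82, 1.1, 1.27, 0.69]]
ik [[-0.19, 0.66, 1.82, 1.1, 1.27, 1.91]]
dist 0.3195 ang 47.1 rows 8
[0.0485, 0.0039, 0.0111, -0.0296, 0.0118, -0.0072],[0.048, 0.0039, 0.0133, -0.0296, 0.0118, -0.0072],[0.0473, 0.0036, 0.0154, -0.0296, 0.0118, -0.0072],[0.0467, 0.0032, 0.0174, -0.0296, 0.0118, -0.0072],[0.0459, 0.0025, 0.0194, -0.0296, 0.0118, -0.0072],[0.0451, 0.0016, 0.0213, -0.0296, 0.0118, -0.0072],[0.0443, 0.0006, 0.023, -0.0296, 0.0118, -0.0072],[0.0434, -0.0006, 0.0247, -0.0296, 0.0118, -0.0072],
```

Call:
move_arm:
  targets:
    - [0.04,0.004,0.011,-0.03,0.012,-0.007]
    - [0.04,0.004,0.013,-0.03,0.012,-0.007]
    - [0.04,0.004,0.015,-0.03,0.012,-0.007]
    - [0.04,0.003,0.017,-0.03,0.012,-0.007]
    - [0.04,0.002,0.019,-0.03,0.012,-0.007]
    - [0.04,0.002,0.021,-0.03,0.012,-0.007]
    - [0.03,0,0.023,-0.03,0.012,-0.007]
    - [0.02,0,0.024,-0.03,0.012,-0.007]
    - [0,0,0,0,0,0]
  grip: 0
  newtons: 40

```text
t: 4.65
eef_pos: [0.4062, -0.2572, 0.1439]
orientation: [0.168, 0.764, 0.594, -0.189]
force: [0.5, -0.9, 0.2]
finger_gap: 1.004
```

```bash
python3 - <<'E'
from h import *
log(); R=Rtool(75,30,180); plan(gp((.441,-.119,.058),R)-.12*R[:,0],R)
p=camera('wrist'); save(p,'wrist1'); w=cloud(p).reshape(-1,3)
m=(abs(w[:,0]-.441)<.05)&(abs(w[:,1]+.119)<.05)&(w[:,2]>.079)&(w[:,2]<.095); P=w[m]; 
A=np.c_[2*P[:,:2],np.ones(len(P))]; s=np.linalg.lstsq(A,(P[:,:2]**2).sum(1),rcond=None)[0]; print(s[:2],np.sqrt(s[2]+s[0]**2+s[1]**2),len(P),P.min(0),P.max(0))
E
```

```text
t 4.65 q [-1.047  0.699  1.721  0.665  1.613 -1.123] p [ 0.4062 -0.2572  0.1439] F [ 0.5 -0.9  0.2] gap 1.004
[[0.224, 0.971, -0.088], [0.844, -0.238, -0.481], [-0.488, 0.034, -0.872]]
dist 0.0654 ang 2.4 rows 2
[0.0408, -0.0014, 0.0025, 0.0063, -0.0022, 0.0003],[0.0408, -0.0014, 0.0022, 0.0063, -0.0022, 0.0003],
[ 0.44185372 -0.1194277 ] 0.031224980006150895 1352 [ 0.40932301 -0.15168613  0.07901209] [ 0.47498735 -0.0853179   0.08566118]
```

View pics/wrist1.png

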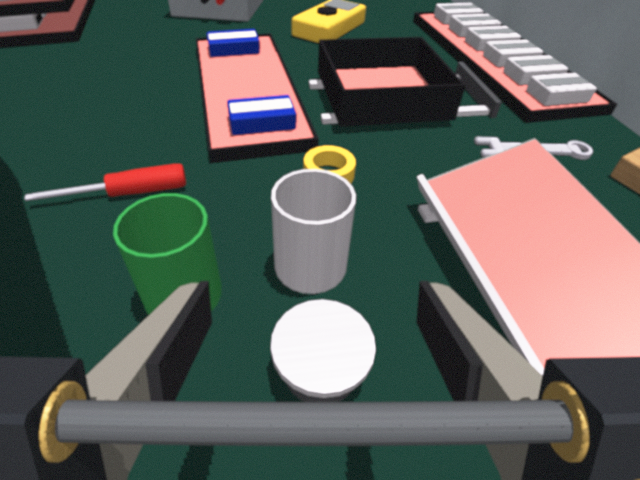

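Call:
move_arm:
  targets:
    - [0,-0.002,0.003,0.006,-0.002,0]
    - [0,-0.001,0.002,0.006,-0.002,0]
    - [0.04,0,0,0,0,0]
    - [0.04,0,0,0,0,0]
    - [0.03,0,0,0,0,0]
    - [0,0,0,0,0,0]

```text
t: 5.3
eef_pos: [0.4269, -0.1907, 0.1039]
orientation: [0.161, 0.768, 0.581, -0.213]
force: [-0.7, 0.0, 0.6]
finger_gap: 1.003
```

```bash
python3 - <<'E'
from h import *
log(); R=Rtool(75,30,180); plan(gp((.4415,-.1192,.058),R),R)
E
```

```text
t 5.3 q [-0.96   0.696  1.844  0.732  1.452 -1.113] p [ 0.4269 -0.1907  0.1039] F [-0.7  0.   0.6] gap 1.003
[[0.233, 0.962, -0.14], [0.824, -0.272, -0.496], [-0.516, -0.0, -0.857]]
dist 0.1052 ang 1.3 rows 3
[0.0438, -0.0023, 0.0006, -0.0007, 0.0019, -0.0012],[0.0438, -0.0022, 0.0009, -0.0007, 0.0019, -0.0012],[0.0438, -0.002, 0.0011, -0.0007, 0.0019, -0.0012],
```

Call:
move_arm:
  targets:
    - [0.034,-0.002,0,0,0.002,0]
    - [0.034,-0.002,0,0,0.002,0]
    - [0.034,-0.002,0.001,0,0.002,0]
    - [0.02,-0.001,0,0,0,0]
    - [0,0,0,0,0,0]

```text
t: 5.8
eef_pos: [0.449, -0.1148, 0.0583]
orientation: [0.162, 0.772, 0.578, -0.209]
force: [0.3, 0.5, 0.1]
finger_gap: 1.0
```

```bash
python3 - <<'E'
from h import *
log(); R=Rtool(75,30,180); plan(gp((.4415,-.1192,.058),R),R)
E
```

```text
t 5.8 q [-0.853  0.744  1.947  0.851  1.31  -1.191] p [ 0.449  -0.1148  0.0583] F [0.3 0.5 0.1] gap 1.0
[[0.244, 0.96, -0.135], [0.825, -0.279, -0.491], [-0.509, 0.009, -0.861]]
dist 0.0154 ang 1.4 rows 1
[0.0171, -0.0079, 0.004, -0.0009, 0.0035, -0.0071],
```

Call:
move_arm:
  targets:
    - [0.008,-0.005,0.002,0,0.003,-0.004]
    - [0.008,-0.004,0.002,0,0.001,-0.003]
    - [0.004,-0.001,0.001,0,0,0]
    - [0,0,0,0,0,0]

```text
t: 6.2
eef_pos: [0.4457, -0.1044, 0.0477]
orientation: [0.158, 0.767, 0.587, -0.205]
force: [-0.6, 0.5, 1.0]
finger_gap: 1.004
```

```bash
python3 - <<'E'
from h import *
log(); R=Rtool(75,30,180); plan(gp((.4415,-.1192,.058),R),R)
E
```

```text
t 6.2 q [-0.841  0.769  1.95   0.852  1.305 -1.207] p [ 0.4457 -0.1044  0.0477] F [-0.6  0.5  1. ] gap 1.004
[[0.226, 0.965, -0.13], [0.836, -0.261, -0.483], [-0.5, 0.001, -0.866]]
dist 0.0013 ang 0.1 rows 1
[0.0006, -0.0002, -0.0015, -0.0, 0.0002, -0.0008],x 1
```

Grip.

Call:
move_arm:
  targets:
    - [0,0,0,0,0,0]
    - [0,0,0,0,0,0]
    - [0,0,0,0,0,0]
    - [0,0,0,0,0,0]
    - [0,0,0,0,0,0]
    - [0,0,0,0,0,0]
    - [0,0,0,0,0,0]
    - [0,0,0,0,0,0]
  grip: 1
  newtons: 40

```text
t: 7.0
eef_pos: [0.4458, -0.1053, 0.0479]
orientation: [0.158, 0.767, 0.587, -0.205]
force: [-0.7, -0.7, -0.6]
finger_gap: 0.717
```

```bash
python3 - <<'E'
from h import *
log(); R=Rtool(75,30,180); plan(gp((.4415,-.1192,.25),R),R,5); 
E
```

```text
t 7.0 q [-0.842  0.768  1.949  0.851  1.305 -1.207] p [ 0.4458 -0.1053  0.0479] F [-0.7 -0.7 -0.6] gap 0.717
[[0.227, 0.965, -0.13], [0.835, -0.262, -0.484], [-0.501, 0.002, -0.866]]
dist 0.1927 ang 0.2 rows 5
[-0.0237, -0.0001, -0.0419, -0.0, 0.0001, -0.0002],x 5
```

Gap 0.717·92 = 66 mm: the cup is held. Lifting.

Call:
move_arm:
  targets:
    - [-0.012,0,-0.021,0,0,0]
    - [-0.024,0,-0.042,0,0,0]
    - [-0.024,0,-0.042,0,0,0]
    - [-0.024,0,-0.042,0,0,0]
    - [-0.024,0,-0.042,0,0,0]
    - [-0.012,0,-0.021,0,0,0]
    - [0,0,0,0,0,0]

```text
t: 7.7
eef_pos: [0.4451, -0.104, 0.246]
orientation: [0.158, 0.767, 0.587, -0.208]
force: [-0.7, 0.0, -2.5]
finger_gap: 0.716
```

```bash
python3 - <<'E'
from h import *
log(); p=camera('wrist'); save(p,'wrist2')
R=Rtool(80,25,180); chk(gp((.595,.180,.25),R),R); plan(gp((.595,.180,.25),R),R)
for a in np.linspace(0,1,6):
    pass
E
```

```text
t 7.7 q [-0.84   0.417  1.925  0.81   1.557 -0.923] p [ 0.4451 -0.104   0.246 ] F [-0.7  0.  -2.5] gap 0.716
[[0.225, 0.965, -0.133], [0.834, -0.262, -0.486], [-0.504, -0.002, -0.864]]
ik [[-0.23, 0.48, 1.92, 1.23, 1.29, -0.79]]
dist 0.3375 ang 7.3 rows 9
[0.0398, 0.0096, -0.0228, -0.0016, 0.0032, -0.0028],[0.04, 0.0101, -0.0223, -0.0016, 0.0032, -0.0028],[0.0401, 0.0105, -0.0219, -0.0016, 0.0032, -0.0028],[0.0402, 0.011, -0.0214, -0.0016, 0.0032, -0.0028],[0.0403, 0.0114, -0.0209, -0.0016, 0.0032, -0.0028],[0.0405, 0.0119, -0.0205, -0.0016, 0.0032, -0.0028],[0.0406, 0.0123, -0.02, -0.0016, 0.0032, -0.0028],[0.0406, 0.0128, -0.0195, -0.0016, 0.0032, -0.0028],[0.0407, 0.0132, -0.0191, -0.0016, 0.0032, -0.0028],
```

View pics/wrist2.png

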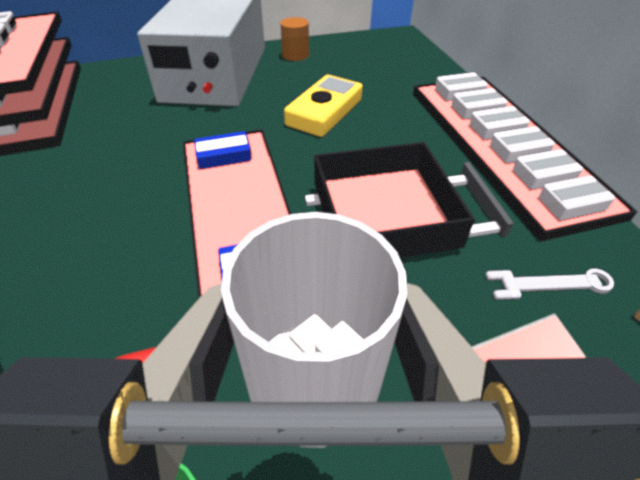

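Call:
move_arm:
  targets:
    - [0.02,0.005,-0.012,-0.002,0.003,-0.003]
    - [0.04,0.01,-0.022,-0.002,0.003,-0.003]
    - [0.04,0.0105,-0.022,-0.002,0.003,-0.003]
    - [0.04,0.011,-0.021,-0.002,0.003,-0.003]
    - [0.04,0.011,-0.021,-0.002,0.003,-0.003]
    - [0.04,0.012,-0.02,-0.002,0.003,-0.003]
    - [0.04,0.012,-0.02,-0.002,0.003,-0.003]
    - [0.04,0.013,-0.02,-0.002,0.003,-0.003]
    - [0.03,0.01,-0.015,0,0.003,-0.003]
    - [0.015,0.005,-0.007,0,0,0]
    - [0,0,0,0,0,0]

```text
t: 8.85
eef_pos: [0.589, 0.1934, 0.2194]
orientation: [0.134, 0.743, 0.631, -0.177]
force: [0.4, -0.1, -3.1]
finger_gap: 0.716
```

```bash
python3 - <<'E'
from h import *
log(); 
R=Rtool(80,25,180); plan(gp((.590,.180,.155),R),R)
# roll sequence
c=np.array([.590,.180,.155])
for r in range(180,351,20):
    Rr=Rtool(80,25,r); k=Rtool(80,25,180).T@np.array([0,0,1]); cz=Rr@k
    rim=c+.027*cz; print(r,np.degrees(np.arccos(cz[2])).round(0),cz.round(2),rim.round(3), kin.ik(gp(c,Rr),Rr)[0].round(2))
E
```

```text
t 8.85 q [-0.234  0.511  1.926  1.215  1.282 -0.805] p [0.589  0.1934 0.2194] F [ 0.4 -0.1 -3.1] gap 0.716
[[0.14, 0.986, -0.094], [0.89, -0.167, -0.423], [-0.433, -0.024, -0.901]]
dist 0.0726 ang 1.6 rows 2
[0.0219, 0.0032, 0.0396, -0.003, 0.0019, 0.0027],[0.0217, 0.0026, 0.0398, -0.003, 0.0019, 0.0027],
180 0.0 [-0. -0.  1.] [0.59  0.18  0.182] [-0.23  0.64  1.95  1.29  1.23 -0.98]
200 18.0 [ 0.3  -0.08  0.95] [0.598 0.178 0.181] [-0.23  0.64  1.95  1.29  1.23 -0.63]
220 36.0 [ 0.56 -0.19  0.81] [0.605 0.175 0.177] [-0.23  0.64  1.95  1.29  1.23 -0.28]
240 54.0 [ 0.74 -0.32  0.59] [0.61  0.171 0.171] [-0.23  0.64  1.95  1.29  1.23  0.07]
260 71.0 [ 0.82 -0.47  0.32] [0.612 0.167 0.164] [-0.23  0.64  1.95  1.29  1.23  0.42]
280 88.0 [ 0.8  -0.6   0.04] [0.612 0.164 0.156] [-0.23  0.64  1.95  1.29  1.23  0.77]
300 103.0 [ 0.67 -0.7  -0.23] [0.608 0.161 0.149] [-0.23  0.64  1.95  1.29  1.23  1.11]
320 117.0 [ 0.46 -0.77 -0.45] [0.602 0.159 0.143] [-0.23  0.64  1.95  1.29  1.23  1.46]
340 126.0 [ 0.18 -0.79 -0.59] [0.595 0.159 0.139] [-0.23  0.64  1.95  1.29  1.23  1.81]
```

```bash
python3 - <<'E'
from h import *
R=Rtool(80,25,180); plan(gp((.580,.190,.137),R),R,3)
E
```

```text
dist 0.0916 ang 1.6 rows 3
[0.021, -0.0025, 0.0318, -0.002, 0.0012, 0.0018],[0.0208, -0.0028, 0.0318, -0.002, 0.0012, 0.0018],[0.0207, -0.0031, 0.0319, -0.002, 0.0012, 0.0018],
```

Call:
move_arm:
  targets:
    - [0.016,-0.002,0.023,-0.002,0.001,0.002]
    - [0.016,-0.002,0.023,-0.002,0.001,0.002]
    - [0.016,-0.002,0.023,-0.002,0.001,0.002]
    - [0.012,-0.002,0.02,0,0,0]
    - [0.004,-0.001,0.008,0,0,0]
    - [0,0,0,0,0,0]

```text
t: 9.45
eef_pos: [0.5801, 0.2022, 0.1199]
orientation: [0.14, 0.749, 0.625, -0.17]
force: [0.7, 0.3, -1.4]
finger_gap: 0.718
```

```bash
python3 - <<'E'
from h import *
log()
R=Rtool(80,25,180); plan(gp((.580,.190,.137),R),R)
E
```

```text
t 9.45 q [-0.224  0.673  1.979  1.315  1.202 -1.042] p [0.5801 0.2022 0.1199] F [ 0.7  0.3 -1.4] gap 0.718
[[0.162, 0.984, -0.079], [0.888, -0.18, -0.422], [-0.429, -0.002, -0.903]]
dist 0.0107 ang 0.6 rows 1
[0.001, 0.0025, -0.0131, -0.0014, 0.0024, -0.0017],
```

Call:
move_arm:
  targets:
    - [0,0.002,-0.013,0.01,0,0]
    - [0,0,0,0.03,0,0]
    - [0,0,0,0.03,0,0]
    - [0,0,0,0.03,0,0]
    - [0,0,0,0.03,0,0]
    - [0,0,0,0.03,0,0]
    - [0,0,0,0.03,0,0]
    - [0,0,0,0.03,0,0]
    - [0,0,0,0.03,0,0]
    - [0,0,0,0.03,0,0]
    - [0,0,0,0.03,0,0]
    - [0,0,0,0.025,0,0]
    - [0,0,0,0.025,0,0]
    - [0,0,0,0.025,0,0]
    - [0,0,0,0.02,0,0]

```text
t: 10.95
eef_pos: [0.5877, 0.1953, 0.143]
orientation: [-0.348, 0.684, 0.387, -0.512]
force: [-0.0, -0.5, -2.6]
finger_gap: 0.717
```

```bash
python3 - <<'E'
from h import *
log()
p=camera('side'); save(p,'side2');p=camera('wrist'); save(p,'wrist3')
im=np.hstack([cv2.imread('pics/side2.png')[180:420,160:480],cv2.imread('pics/wrist3.png')[::2,::2]]); cv2.imwrite('pics/c2.png',im)
E
```

```text
t 10.95 q [-0.233  0.632  1.973  1.303  1.21   0.315] p [0.5877 0.1953 0.143 ] F [-0.  -0.5 -2.6] gap 0.717
[[0.177, 0.173, -0.969], [0.885, -0.458, 0.08], [-0.43, -0.872, -0.234]]
```

View pics/c2.png

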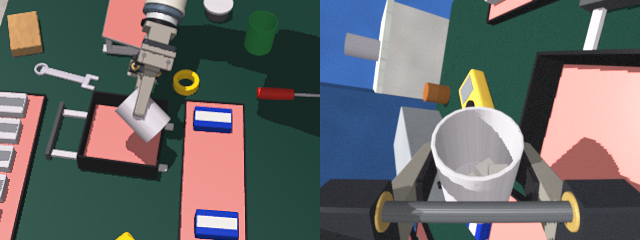

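Call:
move_arm:
  targets:
    - [0,0.005,0,0.022,0,0]
    - [0,0.004,0,0.022,0,0]
    - [0,0,0,0.022,0,0]
    - [0,0,0,0.022,0,0]
    - [0,0,0,0.022,0,0]
    - [0,0,0,0.022,0,0]
    - [0,0,0,0.022,0,0]
    - [0,0,0,0.022,0,0]
    - [0,0,0,0.022,0,0]
    - [0,0,0,0.022,0,0]
    - [0,0,0,0.022,0,0]
    - [0,0,0,0.022,0,0]
    - [0,0,0,0.022,0,0]
    - [0,0,0,0.022,0,0]
    - [0,0,0,0.022,0,0]
    - [0,0,0,0.022,0,0]
    - [0,0,0,0.022,0,0]
    - [0,0,0,0.022,0,0]
    - [0,0,0,0.022,0,0]
    - [0,0,0,0.022,0,0]

```text
t: 13.05
eef_pos: [0.5924, 0.1834, 0.1477]
orientation: [0.707, -0.308, 0.028, 0.636]
force: [-0.6, -0.8, -2.3]
finger_gap: 0.717
```

```bash
cat > look.py <<'E'
from h import *
import sys
n=sys.argv[1]; log()
p=camera('side'); save(p,'side'+n);p=camera('wrist'); save(p,'wrist'+n); t=camera('top'); save(t,'top'+n)
a=cv2.imread('pics/side%s.png'%n)[230:390,180:420]; b=cv2.imread('pics/wrist%s.png'%n); c=cv2.imread('pics/top%s.png'%n)[160:270,220:385]
im=np.hstack([cv2.resize(a,(400,267)),cv2.resize(c,(400,267))]); im=np.vstack([im,np.hstack([cv2.resize(b,(400,300)),np.zeros((300,400,3),np.uint8)])]); cv2.imwrite('pics/c%s.png'%n,im)
E
python3 look.py 3
```

```text
t 13.05 q [-0.252  0.626  1.966  1.293  1.215  1.702] p [0.5924 0.1834 0.1477] F [-0.6 -0.8 -2.3] gap 0.717
[[0.189, -0.916, -0.353], [0.882, 0.001, 0.471], [-0.431, -0.401, 0.809]]
```

View pics/c3.png

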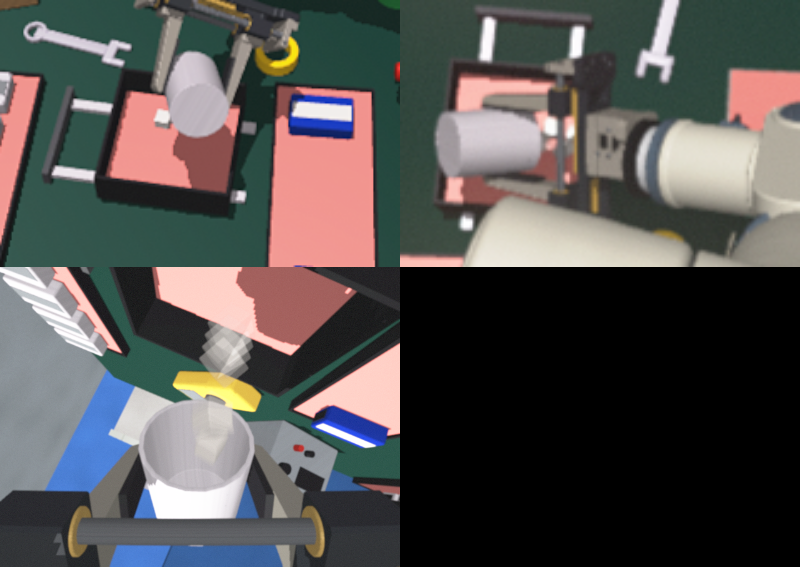

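Call:
move_arm:
  targets:
    - [0,0,0,0.02,0,0]
    - [0,0,0,0.02,0,0]
    - [0,0,0,0,0,0]
    - [0,0,0,0,0,0]
    - [0,0,0,0,0,0]
    - [0,0,0,0,0,0]
    - [0,0,0,0,0,0]

```text
t: 13.9
eef_pos: [0.5927, 0.1828, 0.1489]
orientation: [0.723, -0.27, 0.061, 0.633]
force: [0.3, 0.4, -0.8]
finger_gap: 0.714
```

```bash
python3 look.py 4
```

```text
t 13.9 q [-0.253  0.624  1.966  1.293  1.216  1.81 ] p [0.5927 0.1828 0.1489] F [ 0.3  0.4 -0.8] gap 0.714
[[0.19, -0.948, -0.254], [0.882, 0.052, 0.468], [-0.431, -0.313, 0.847]]
```

View pics/c4.png

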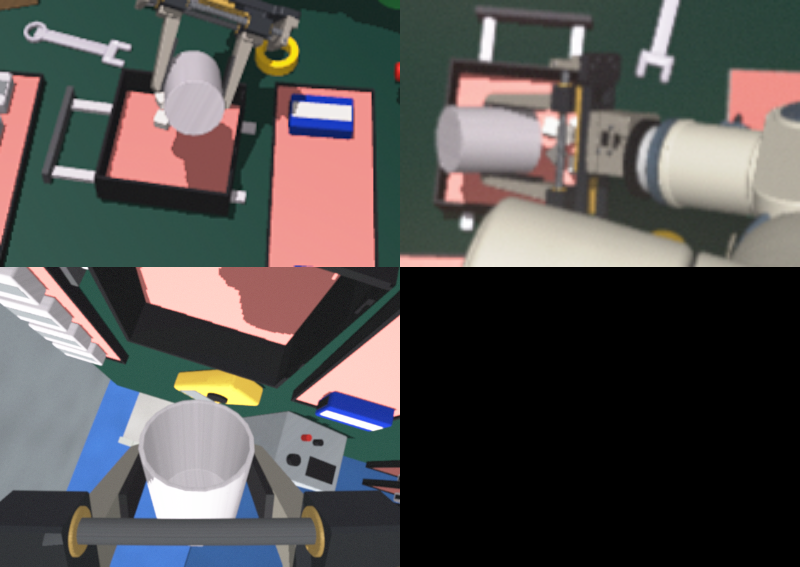

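Call:
move_arm:
  targets:
    - [-0.018,-0.013,0.036,0,0,0]
    - [-0.018,-0.013,0.036,0,0,0]
    - [-0.018,-0.013,0.036,0,0,0]
    - [0,0,0,-0.045,0,0]
    - [0,0,0,-0.045,0,0]
    - [0,0,0,-0.045,0,0]
    - [0,0,0,-0.045,0,0]
    - [0,0,0,-0.045,0,0]
    - [0,0,0,-0.045,0,0]
    - [0,0,0,-0.045,0,0]
    - [0,0,0,-0.045,0,0]
    - [0,0,0,-0.045,0,0]
    - [0,0,0,-0.045,0,0]
    - [0,0,0,-0.045,0,0]
    - [0,0,0,-0.045,0,0]
    - [0,0,0,-0.045,0,0]
    - [0,0,0,-0.045,0,0]
    - [0,0,0,-0.045,0,0]
    - [0,0,0,-0.045,0,0]
    - [0,0,0,-0.045,0,0]

```text
t: 16.05
eef_pos: [0.5891, 0.1846, 0.2537]
orientation: [0.029, 0.769, 0.584, -0.258]
force: [-0.3, -0.3, -1.1]
finger_gap: 0.717
```

```bash
python3 look.py 5; python3 - <<'E'
from h import *
R=Rtool(75,30,180); plan(gp((.46,-.10,.23),R),R)
E
```

```text
t 16.05 q [-0.252  0.44   1.944  1.224  1.282 -0.483] p [0.5891 0.1846 0.2537] F [-0.3 -0.3 -1.1] gap 0.717
[[0.185, 0.913, -0.364], [0.883, -0.317, -0.346], [-0.431, -0.258, -0.865]]
dist 0.2981 ang 16.5 rows 8
[-0.0385, -0.0029, 0.0261, -0.0109, -0.0028, 0.0024],[-0.0382, -0.0035, 0.0264, -0.0109, -0.0028, 0.0024],[-0.038, -0.0042, 0.0266, -0.0109, -0.0028, 0.0024],[-0.0378, -0.0048, 0.0267, -0.0109, -0.0028, 0.0024],[-0.0376, -0.0054, 0.0269, -0.0109, -0.0028, 0.0024],[-0.0375, -0.006, 0.027, -0.0109, -0.0028, 0.0024],[-0.0373, -0.0067, 0.0271, -0.0109, -0.0028, 0.0024],[-0.0371, -0.0073, 0.0272, -0.0109, -0.0028, 0.0024],
```

View pics/c5.png

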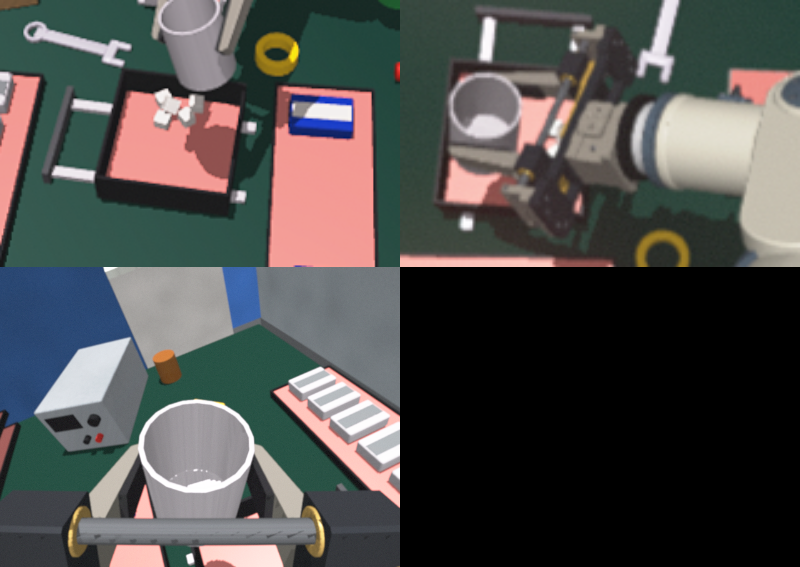

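Call:
move_arm:
  targets:
    - [-0.038,-0.003,0.026,-0.011,-0.003,0.002]
    - [-0.038,-0.003,0.026,-0.011,-0.003,0.002]
    - [-0.038,-0.004,0.026,-0.011,-0.003,0.002]
    - [-0.038,-0.005,0.026,-0.011,-0.003,0.002]
    - [-0.038,-0.005,0.027,-0.011,-0.003,0.002]
    - [-0.038,-0.006,0.027,-0.011,-0.003,0.002]
    - [-0.037,-0.007,0.027,-0.011,-0.003,0.002]
    - [-0.037,-0.007,0.027,-0.011,-0.003,0.002]
    - [-0.02,-0.003,0.012,0,0,0]
    - [0,0,0,0,0,0]

```text
t: 17.2
eef_pos: [0.4527, -0.1113, 0.2226]
orientation: [0.147, 0.765, 0.588, -0.219]
force: [-0.1, 0.2, -0.7]
finger_gap: 0.712
```

```bash
python3 - <<'E'
from h import *
log();R=Rtool(75,30,180); plan(gp((.4248,-.2213,.15),R),R)
p=camera('wrist'); save(p,'wrist6')
p=camera('top'); save(p,'top6')
c=cv2.imread('pics/top6.png'); cv2.imwrite('pics/c6.png',np.hstack([cv2.resize(c[160:270,220:385],(400,267)),cv2.resize(cv2.imread('pics/wrist6.png'),(356,267))]))
E
```

```text
t 17.2 q [-0.833  0.468  1.906  0.803  1.536 -0.914] p [ 0.4527 -0.1113  0.2226] F [-0.1  0.2 -0.7] gap 0.712
[[0.213, 0.964, -0.162], [0.835, -0.265, -0.482], [-0.507, -0.033, -0.861]]
dist 0.1271 ang 2.0 rows 4
[-0.0131, 0.0015, 0.0375, -0.0025, 0.0007, 0.0008],[-0.0132, 0.0013, 0.0374, -0.0025, 0.0007, 0.0008],[-0.0133, 0.001, 0.0374, -0.0025, 0.0007, 0.0008],[-0.0133, 0.0007, 0.0374, -0.0025, 0.0007, 0.0008],
```

View pics/c6.png

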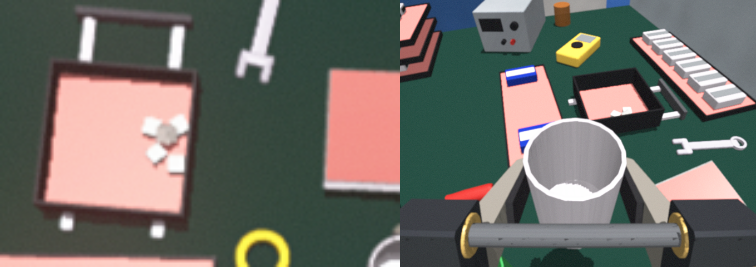

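Call:
move_arm:
  targets:
    - [-0.013,0.0015,0.035,-0.002,0,0]
    - [-0.013,0.001,0.035,-0.002,0,0]
    - [-0.013,0.001,0.035,-0.002,0,0]
    - [-0.013,0.001,0.035,-0.002,0,0]
    - [-0.004,0,0.012,0,0,0]
    - [0,0,0,0,0,0]

```text
t: 17.9
eef_pos: [0.4309, -0.2022, 0.1393]
orientation: [0.154, 0.761, 0.594, -0.212]
force: [0.2, 0.5, -1.7]
finger_gap: 0.715
```

```bash
python3 - <<'E'
from h import *
log();R=Rtool(75,30,180); plan(gp((.4248,-.2213,.12),R),R,2)
E
```

```text
t 17.9 q [-0.957  0.665  1.793  0.71   1.537 -1.054] p [ 0.4309 -0.2022  0.1393] F [ 0.2  0.5 -1.7] gap 0.715
[[0.206, 0.969, -0.14], [0.838, -0.248, -0.485], [-0.505, -0.017, -0.863]]
dist 0.029 ang 1.2 rows 2
[0.0072, -0.0003, 0.0167, -0.0015, 0.0009, 0.0029],[0.0071, -0.0005, 0.0167, -0.0015, 0.0009, 0.0029],
```

Call:
move_arm:
  targets:
    - [0.007,0,0.017,-0.002,0.001,0.003]
    - [0.007,0,0.017,-0.002,0.001,0.003]
    - [0,0,0,0,0,0]
    - [0,0,0,0,0,0]

```text
t: 18.3
eef_pos: [0.4305, -0.2028, 0.1094]
orientation: [0.159, 0.766, 0.589, -0.203]
force: [-0.1, 0.2, -1.6]
finger_gap: 0.717
```

```bash
python3 - <<'E'
from h import *
log();R=Rtool(75,30,180); plan(gp((.4248,-.2213,.101),R),R,2)
p=camera('side'); save(p,'side7'); w=cloud(p).reshape(-1,3); m=(abs(w[:,0]-.425)<.05)&(abs(w[:,1]+.22)<.06)&(w[:,2]>.13)&(w[:,2]<.16);P=w[m]
print(P.min(0),P.max(0))
cv2.imwrite('pics/c7.png',cv2.resize(cv2.imread('pics/side7.png')[120:260,300:480],None,fx=3,fy=3))
E
```

```text
t 18.3 q [-0.966  0.713  1.804  0.724  1.495 -1.112] p [ 0.4305 -0.2028  0.1094] F [-0.1  0.2 -1.6] gap 0.717
[[0.225, 0.966, -0.125], [0.837, -0.257, -0.482], [-0.498, 0.004, -0.867]]
dist 0.0182 ang 0.3 rows 2
[0.004, -0.0005, 0.0106, 0.0007, -0.0003, -0.0],x 2

[ 0.37535056 -0.27999754  0.13004158] [ 0.4704922  -0.18023712  0.15984438]
```

View pics/c7.png

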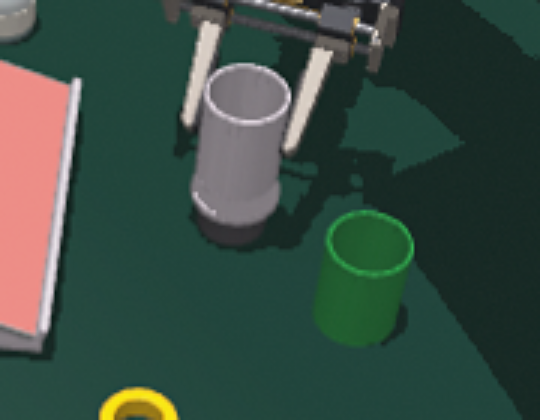

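Call:
move_arm:
  targets:
    - [0.004,0,0.0085,0,0,0]
    - [0.003,0,0.008,0,0,0]
    - [0,0,0,0,0,0]
    - [0,0,0,0,0,0]

```text
t: 18.75
eef_pos: [0.4304, -0.2047, 0.0948]
orientation: [0.159, 0.766, 0.589, -0.203]
force: [0.2, -0.1, -1.5]
finger_gap: 0.716
```

```bash
python3 - <<'E'
from h import *
log();R=Rtool(75,30,180); plan(gp((.4248,-.2213,.0985),R),R,1)
E
```

```text
t 18.75 q [-0.968  0.738  1.8    0.724  1.479 -1.128] p [ 0.4304 -0.2047  0.0948] F [ 0.2 -0.1 -1.5] gap 0.716
[[0.225, 0.967, -0.124], [0.837, -0.257, -0.483], [-0.499, 0.005, -0.867]]
dist 0.0059 ang 0.3 rows 1
[0.0024, -0.0014, 0.0069, 0.0017, -0.0004, -0.0001],x 1
```

Call:
move_arm:
  targets:
    - [0.002,-0.001,0.004,0,0,0]
    - [0.001,0,0.002,0,0,0]
    - [0.001,0,0.002,0,0,0]
    - [0,0,0,0,0,0]

```text
t: 19.15
eef_pos: [0.4298, -0.2051, 0.088]
orientation: [0.159, 0.766, 0.588, -0.203]
force: [-0.6, -0.0, -0.1]
finger_gap: 0.716
```

```bash
python3 - <<'E'
from h import *
log();R=Rtool(75,30,180); plan(gp((.4248,-.2213,.0985),R),R,1)
E
```

```text
t 19.15 q [-0.97   0.75   1.8    0.724  1.472 -1.136] p [ 0.4298 -0.2051  0.088 ] F [-0.6 -0.  -0.1] gap 0.716
[[0.225, 0.966, -0.123], [0.837, -0.257, -0.483], [-0.498, 0.005, -0.867]]
dist 0.0013 ang 0.4 rows 1
[-0.0012, -0.0007, -0.0008, 0.0018, -0.0007, -0.0003],x 1
```

Call:
move_arm:
  targets:
    - [0,0,0,0,0,0]
    - [0,0,0,0,0,0]
    - [0,0,0,0,0,0]
    - [0,0,0,0,0,0]
    - [0,0,0,0,0,0]
    - [0,0,0,0,0,0]
    - [0,0,0,0,0,0]
  grip: 0

```text
t: 19.85
eef_pos: [0.4299, -0.205, 0.0882]
orientation: [0.159, 0.766, 0.588, -0.203]
force: [0.2, 0.0, 0.1]
finger_gap: 1.0
```

Call:
move_arm:
  targets:
    - [-0.02,0,0,0,0,0]
    - [-0.03,0,0,0,0,0]
    - [-0.04,0,0,0,0,0]
    - [-0.04,0,0,0,0,0]
    - [-0.04,0,0,0,0,0]
    - [0,0,0,0,0,0]

```text
t: 20.45
eef_pos: [0.3961, -0.3266, 0.1609]
orientation: [0.159, 0.766, 0.589, -0.204]
force: [1.1, -0.2, -0.3]
finger_gap: 1.002
```

```bash
python3 - <<'E'
from h import *
log()
def circ(P):
    A=np.c_[2*P[:,:2],np.ones(len(P))]; s=np.linalg.lstsq(A,(P[:,:2]**2).sum(1),rcond=None)[0]
    return np.round([s[0],s[1],np.sqrt(s[2]+s[0]**2+s[1]**2)],4),len(P),P[:,2].max()
p=camera('side'); save(p,'side8'); w=cloud(p).reshape(-1,3); q=camera('wrist'); save(q,'wrist8'); v=cloud(q).reshape(-1,3)
for u in (w,v):
    m=(abs(u[:,0]-.425)<.045)&(abs(u[:,1]+.22)<.045)&(u[:,2]>.119)&(u[:,2]<.13);print(circ(u[m]))
im=np.hstack([cv2.resize(cv2.imread('pics/side8.png')[120:390,160:480],(400,338)),cv2.resize(cv2.imread('pics/wrist8.png'),(400,338))]); cv2.imwrite('pics/c8.png',im)
E
```

```text
t 20.45 q [-1.107  0.728  1.586  0.619  1.71  -1.06 ] p [ 0.3961 -0.3266  0.1609] F [ 1.1 -0.2 -0.3] gap 1.002
[[0.224, 0.967, -0.124], [0.837, -0.256, -0.484], [-0.5, 0.004, -0.866]]
(array([ 0.4262, -0.2177,  0.0313]), 155, np.float64(0.1286327022130188))
(array([ 0.4263, -0.2194,  0.0312]), 1771, np.float64(0.12537157001615948))
```

View pics/c8.png

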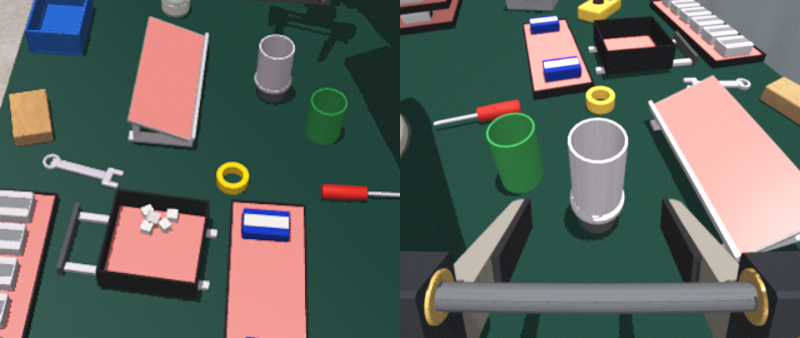

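```bash
python3 - <<'E'
from h import *
for az in (-4,176):
    R=Rtool(az,89.9,0); chk((.50,.172,.036),R); chk((.57,.168,.036),R);chk((.48,.172,.2),R)
R=Rtool(176,89.9); plan((.43,-.1,.32),R)
R=Rtool(-4,89.9); plan((.43,-.1,.32),R)
E
```

```text
ik [[0.33, 0.45, 1.97, -0.0, 0.72, -1.17]]
ik [[0.29, 0.52, 1.83, -0.0, 0.79, -1.21]]
ik [[0.34, 0.19, 1.89, -0.0, 1.06, -1.16]]
ik [[0.33, 0.45, 1.97, 0.0, 0.72, 1.97]]
ik [[0.29, 0.52, 1.83, 0.0, 0.79, 1.93]]
ik [[0.34, 0.19, 1.89, 0.0, 1.06, 1.98]]
dist 0.2771 ang 96.5 rows 14
[0.0103, -0.0021, -0.0224, 0.0283, -0.0199, 0.0164],[0.0087, -0.0046, -0.0227, 0.0283, -0.0199, 0.0164],[0.007, -0.0071, -0.0227, 0.0283, -0.0199, 0.0164],[0.0051, -0.0094, -0.0223, 0.0283, -0.0199, 0.0164],[0.0032, -0.0115, -0.0216, 0.0283, -0.0199, 0.0164],[0.0012, -0.0135, -0.0207, 0.0283, -0.0199, 0.0164],[-0.0008, -0.0153, -0.0194, 0.0283, -0.0199, 0.0164],[-0.0027, -0.0169, -0.0178, 0.0283, -0.0199, 0.0164],[-0.0047, -0.0182, -0.016, 0.0283, -0.0199, 0.0164],[-0.0066, -0.0193, -0.014, 0.0283, -0.0199, 0.0164],[-0.0084, -0.02, -0.0118, 0.0283, -0.0199, 0.0164],[-0.0101, -0.0205, -0.0094, 0.0283, -0.0199, 0.0164],[-0.0117, -0.0207, -0.0069, 0.0283, -0.0199, 0.0164],[-0.0131, -0.0205, -0.0043, 0.0283, -0.0199, 0.0164],
dist 0.2771 ang 113.0 rows 17
[0.0084, -0.0018, -0.0185, -0.0295, -0.0142, -0.0171],[0.
[... 151 characters left out ...]
71],[0.0045, 0.0067, -0.0187, -0.0295, -0.0142, -0.0171],[0.0033, 0.0086, -0.0182, -0.0295, -0.0142, -0.0171],[0.002, 0.0104, -0.0174, -0.0295, -0.0142, -0.0171],[0.0006, 0.012, -0.0164, -0.0295, -0.0142, -0.0171],[-0.0007, 0.0135, -0.0152, -0.0295, -0.0142, -0.0171],[-0.0022, 0.0148, -0.0139, -0.0295, -0.0142, -0.0171],[-0.0036, 0.0158, -0.0123, -0.0295, -0.0142, -0.0171],[-0.0049, 0.0167, -0.0106, -0.0295, -0.0142, -0.0171],[-0.0063, 0.0173, -0.0088, -0.0295, -0.0142, -0.0171],[-0.0076, 0.0176, -0.0069, -0.0295, -0.0142, -0.0171],[-0.0088, 0.0177, -0.0048, -0.0295, -0.0142, -0.0171],[-0.0099, 0.0176, -0.0028, -0.0295, -0.0142, -0.0171],[-0.0109, 0.0172, -0.0007, -0.0295, -0.0142, -0.0171],
```

Call:
move_arm:
  targets:
    - [-0.023,0,-0.04,0,0,0]
    - [-0.023,0,-0.04,0,0,0]
    - [-0.023,0,-0.04,0,0,0]
    - [-0.023,0,-0.04,0,0,0]
    - [-0.01,0,-0.02,0,0,0]
  grip: 1

```text
t: 21.05
eef_pos: [0.395, -0.317, 0.3252]
orientation: [0.15, 0.765, 0.593, -0.202]
force: [1.0, -0.3, 0.1]
finger_gap: 0.59
```

```bash
python3 - <<'E'
from h import *
log()
R=Rtool(-4,89.9); plan((.43,-.1,.32),R)
E
```

```text
t 21.05 q [-1.1    0.532  1.526  0.662  1.93  -0.888] p [ 0.395  -0.317   0.3252] F [ 1.  -0.3  0.1] gap 0.59
[[0.215, 0.968, -0.131], [0.846, -0.252, -0.47], [-0.488, -0.01, -0.873]]
dist 0.2199 ang 113.5 rows 17
[0.0142, -0.0015, -0.0075, -0.0295, -0.0145, -0.0171],[0.0139, -0.0, -0.0082, -0.0295, -0.0145, -0.0171],[0.0135, 0.0015, -0.0088, -0.0295, -0.0145, -0.0171],[0.013, 0.003, -0.0092, -0.0295, -0.0145, -0.0171],[0.0123, 0.0046, -0.0094, -0.0295, -0.0145, -0.0171],[0.0116, 0.0061, -0.0094, -0.0295, -0.0145, -0.0171],[0.0108, 0.0076, -0.0093, -0.0295, -0.0145, -0.0171],[0.01, 0.009, -0.009, -0.0295, -0.0145, -0.0171],[0.009, 0.0103, -0.0086, -0.0295, -0.0145, -0.0171],[0.0081, 0.0115, -0.0079, -0.0295, -0.0145, -0.0171],[0.0071, 0.0126, -0.0072, -0.0295, -0.0145, -0.0171],[0.0061, 0.0136, -0.0062, -0.0295, -0.0145, -0.0171],[0.0051, 0.0145, -0.0052, -0.0295, -0.0145, -0.0171],[0.004, 0.0151, -0.004, -0.0295, -0.0145, -0.0171],[0.0031, 0.0156, -0.0028, -0.0295, -0.0145, -0.0171],[0.0021, 0.016, -0.0014, -0.0295, -0.0145, -0.0171],[0.0012, 0.0161, -0.0, -0.0295, -0.0145, -0.0171],
```

Call:
move_arm:
  targets:
    - [0.014,-0.0015,-0.0075,-0.03,-0.015,-0.017]
    - [0.014,0,-0.008,-0.03,-0.015,-0.017]
    - [0.0135,0.0015,-0.009,-0.03,-0.015,-0.017]
    - [0.013,0.003,-0.009,-0.03,-0.015,-0.017]
    - [0.012,0.0045,-0.0095,-0.03,-0.015,-0.017]
    - [0.0115,0.006,-0.0095,-0.03,-0.015,-0.017]
    - [0.011,0.0075,-0.0095,-0.03,-0.015,-0.017]
    - [0.01,0.009,-0.009,-0.03,-0.015,-0.017]
    - [0.009,0.01,-0.0085,-0.03,-0.015,-0.017]
    - [0.008,0.0115,-0.008,-0.03,-0.015,-0.017]
    - [0.007,0.0125,-0.007,-0.03,-0.015,-0.017]
    - [0.006,0.0135,-0.006,-0.03,-0.015,-0.017]
    - [0.005,0.0145,-0.005,-0.03,-0.015,-0.017]
    - [0.004,0.015,-0.004,-0.03,-0.015,-0.017]
    - [0.003,0.0155,-0.003,-0.03,-0.015,-0.017]
    - [0.002,0.016,-0.0015,-0.03,-0.015,-0.017]
    - [0,0,0,0,0,0]

```text
t: 22.75
eef_pos: [0.4141, -0.0947, 0.2997]
orientation: [0.704, 0.034, 0.709, -0.018]
force: [-0.5, -0.3, 0.4]
finger_gap: 0.005
```

```bash
python3 - <<'E'
from h import *
log()
R=Rtool(-4,89.9); plan((.485,.173,.20),R)
E
```

```text
t 22.75 q [-0.246 -0.045  1.917  0.022  1.281 -1.75 ] p [ 0.4141 -0.0947  0.2997] F [-0.5 -0.3  0.4] gap 0.005
[[-0.006, 0.073, 0.997], [0.024, 0.997, -0.073], [-1.0, 0.023, -0.008]]
dist 0.2943 ang 1.4 rows 8
[0.0165, 0.0422, 0.0081, -0.0001, -0.0004, -0.0009],[0.0164, 0.0422, 0.0081, -0.0001, -0.0004, -0.0009],[0.0163, 0.0422, 0.0081, -0.0001, -0.0004, -0.0009],[0.0161, 0.0423, 0.0081, -0.0001, -0.0004, -0.0009],[0.016, 0.0423, 0.0081, -0.0001, -0.0004, -0.0009],[0.0159, 0.0424, 0.0081, -0.0001, -0.0004, -0.0009],[0.0158, 0.0424, 0.0081, -0.0001, -0.0004, -0.0009],[0.0157, 0.0425, 0.0081, -0.0001, -0.0004, -0.0009],
```

Call:
move_arm:
  targets:
    - [0.016,0.042,0.008,0,0,-0.001]
    - [0.016,0.042,0.008,0,0,-0.001]
    - [0.016,0.042,0.008,0,0,-0.001]
    - [0.016,0.042,0.008,0,0,-0.001]
    - [0.016,0.042,0.008,0,0,-0.001]
    - [0.016,0.042,0.008,0,0,-0.001]
    - [0.016,0.042,0.008,0,0,-0.001]
    - [0.016,0.042,0.008,0,0,-0.001]
    - [0.008,0.03,0.004,0,0,0]
    - [0,0,0,0,0,0]

```text
t: 23.75
eef_pos: [0.4889, 0.2011, 0.1795]
orientation: [0.695, 0.031, 0.717, -0.034]
force: [-0.5, -0.5, 0.5]
finger_gap: 0.001
```

```bash
python3 - <<'E'
from h import *
log()
R=Rtool(-4,89.9); plan((.495,.173,.036),R,5)
p=camera('wrist'); save(p,'wrist9'); w=cloud(p).reshape(-1,3); px=p['pixels'].reshape(-1,3).astype(int)
m=(w[:,2]>.05)&(w[:,2]<.066)&(abs(w[:,0]-.615)<.12)&(abs(w[:,1]-.165)<.12); P=w[m]
r=cv2.minAreaRect((P[:,:2]*1000).astype(np.float32)); print(r,cv2.boxPoints(r).round(0).tolist())
E
```

```text
t 23.75 q [ 0.382  0.259  1.852  0.009  1.06  -1.102] p [0.4889 0.2011 0.1795] F [-0.5 -0.5  0.5] gap 0.001
[[-0.031, 0.092, 0.995], [-0.004, 0.996, -0.092], [-1.0, -0.006, -0.03]]
dist 0.1463 ang 2.3 rows 5
[0.0358, -0.0066, 0.0033, -0.0014, -0.002, 0.0004],[0.0358, -0.0067, 0.003, -0.0014, -0.002, 0.0004],[0.0359, -0.0067, 0.0027, -0.0014, -0.002, 0.0004],[0.0359, -0.0068, 0.0025, -0.0014, -0.002, 0.0004],[0.0359, -0.0069, 0.0022, -0.0014, -0.002, 0.0004],
((616.4691772460938, 165.89547729492188), (160.61764526367188, 162.75149536132812), 85.78746032714844) [[529.0, 92.0], [692.0, 80.0], [704.0, 240.0], [541.0, 252.0]]
```

View pics/wrist9.png

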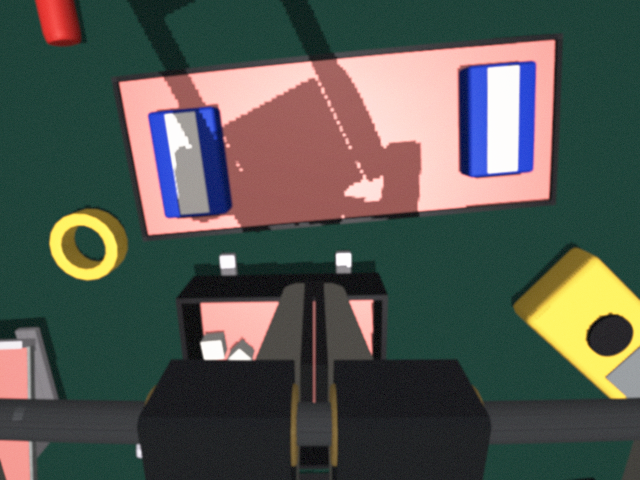

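Call:
move_arm:
  targets:
    - [0.034,-0.007,0,-0.001,-0.002,0]
    - [0.034,-0.007,0,-0.001,-0.002,0]
    - [0.034,-0.007,0,-0.001,-0.002,0]
    - [0.034,-0.007,0,-0.001,-0.002,0]
    - [0.02,-0.004,0,0,0,0]
    - [0.008,0,0,0,0,0]
    - [0,0,0,0,0,0]

```text
t: 24.5
eef_pos: [0.4823, 0.1636, 0.0443]
orientation: [0.703, 0.028, 0.71, -0.035]
force: [0.1, -0.3, 1.7]
finger_gap: 0.009
```

```bash
python3 - <<'E'
from h import *
log()
R=Rtool(-4.1,89.9); plan((.505,.1735,.036),R,1)
E
```

```text
t 24.5 q [ 0.327  0.419  2.    -0.007  0.737 -1.15 ] p [0.4823 0.1636 0.0443] F [ 0.1 -0.3  1.7] gap 0.009
[[-0.011, 0.089, 0.996], [-0.009, 0.996, -0.089], [-1.0, -0.009, -0.011]]
dist 0.0261 ang 1.3 rows 1
[0.01, 0.0149, 0.0273, -0.0056, -0.0039, 0.003],
```

Call:
move_arm:
  targets:
    - [0.009,0.015,0.015,-0.005,-0.003,0.003]
    - [0,0,0.014,0,0,0]
    - [0,0,0,0,0,0]

```text
t: 24.8
eef_pos: [0.5106, 0.1745, 0.0386]
orientation: [0.708, 0.027, 0.706, -0.025]
force: [0.0, 0.7, 1.2]
finger_gap: 0.004
```

Call:
move_arm:
  targets:
    - [0,0,0.01,0,0,0]
    - [0,0,0.01,0,0,0]
    - [0,0,0.01,0,0,0]
    - [0,0,0.01,0,0,0]

```text
t: 25.2
eef_pos: [0.5437, 0.1726, 0.0394]
orientation: [0.707, 0.026, 0.706, -0.025]
force: [-2.3, 1.7, 0.6]
finger_gap: 0.008
```

```bash
python3 - <<'E'
from h import *
log()
R=Rtool(-4.1,89.9); plan((.54,.1715,.036),R,1)
E
```

```text
t 25.2 q [ 0.304  0.492  1.881  0.003  0.767 -1.197] p [0.5437 0.1726 0.0394] F [-2.3  1.7  0.6] gap 0.008
[[0.001, 0.072, 0.997], [0.002, 0.997, -0.072], [-1.0, 0.002, 0.001]]
dist 0.0052 ang 0.2 rows 1
[0.0043, -0.0017, -0.0046, -0.0003, -0.0003, -0.0008],x 1
```

Call:
move_arm:
  targets:
    - [0.002,0,0.009,0,0,0]
    - [0,0,0.009,0,0,0]
    - [0,0,0.009,0,0,0]

```text
t: 25.5
eef_pos: [0.5668, 0.1709, 0.0376]
orientation: [0.707, 0.026, 0.707, -0.025]
force: [-2.1, 1.1, 2.7]
finger_gap: 0.004
```

Call:
move_arm:
  targets:
    - [0,0,0.006,0,0,0]
    - [0,0,0.006,0,0,0]

```text
t: 25.7
eef_pos: [0.5776, 0.1701, 0.0376]
orientation: [0.707, 0.027, 0.707, -0.025]
force: [-3.0, 1.9, 1.7]
finger_gap: 0.007
```

Call:
move_arm:
  targets:
    - [0,0,0.006,0,0,0]
    - [0,0,0.006,0,0,0]

```text
t: 25.9
eef_pos: [0.5836, 0.1694, 0.0372]
orientation: [0.703, 0.027, 0.71, -0.026]
force: [-29.0, 7.4, 22.7]
finger_gap: 0.004
```

Call:
move_arm:
  targets:
    - [0,0,-0.006,0,0,0]
    - [0,0,-0.02,0,0,0]
    - [-0.01,0,-0.04,0,0,0]
    - [-0.05,0,-0.02,0,0,0]
    - [-0.05,0,0,0,0,0]
    - [-0.05,0,0,0,0,0]
    - [-0.04,0,0,0,0,0]
    - [0,0,0,0,0,0]
  grip: 0

```text
t: 26.7
eef_pos: [0.5176, 0.1735, 0.2037]
orientation: [0.706, 0.026, 0.707, -0.025]
force: [0.0, 1.0, -0.2]
finger_gap: 0.679
```

```bash
python3 look.py 10; python3 - <<'E'
from h import *
for n in ('side','top','wrist'):
    p=camera(n); w=cloud(p).reshape(-1,3)
    m=(w[:,2]>.05)&(w[:,2]<.066)&(abs(w[:,0]-.66)<.13)&(abs(w[:,1]-.165)<.12); P=w[m]
    r=cv2.minAreaRect((P[:,:2]*1000).astype(np.float32)); print(n,r)
    m=(w[:,2]>.03)&(w[:,2]<.045)&(abs(w[:,0]-.43)<.06)&(abs(w[:,1]-.22)<.18); P=w[m]
    for a in (P[P[:,1]>.22],P[P[:,1]<.22]): print('  pack',cv2.minAreaRect((a[:,:2]*1000).astype(np.float32)), a[:,2].mean() if len(a) else 0)
E
```

```text
t 26.7 q [ 0.32   0.243  1.814  0.002  1.087 -1.179] p [0.5176 0.1735 0.2037] F [ 0.   1.  -0.2] gap 0.679
[[-0.002, 0.073, 0.997], [0.001, 0.997, -0.073], [-1.0, 0.001, -0.002]]
side ((673.963623046875, 161.18179321289062), (166.8544158935547, 163.0164031982422), 85.88986206054688)
  pack ((423.54144287109375, 344.7649841308594), (81.49606323242188, 52.19596481323242), 0.49458515644073486) 0.03663059842945131
  pack ((434.6752014160156, 110.64631652832031), (79.83739471435547, 56.37770462036133), 0.14746062457561493) 0.03691043438015351
top ((673.71728515625, 159.92767333984375), (160.9577178955078, 162.187255859375), 85.75667572021484)
  pack ((420.4650573730469, 350.34356689453125), (82.83242797851562, 36.64786911010742), 7.3839850425720215) 0.03657789644556978
  pack ((435.68890380859375, 91.61857604980469), (84.11811828613281, 31.571348190307617), 15.985934257507324) 0.03602216891449422
wrist ((673.708740234375, 162.14080810546875), (161.02255249023438, 162.08349609375), 85.96044921875)
  pack ((423.64385986328125, 343.7956237792969), (81.9365234375, 50.924476623535156), 0.3795858919620514) 0.036990844126640623
  pack ((434.2898864746094, 111.81666564941406), (50.91191101074219, 81.9428482055664), 89.42888641357422) 0.03705308144628509
```

View pics/c10.png

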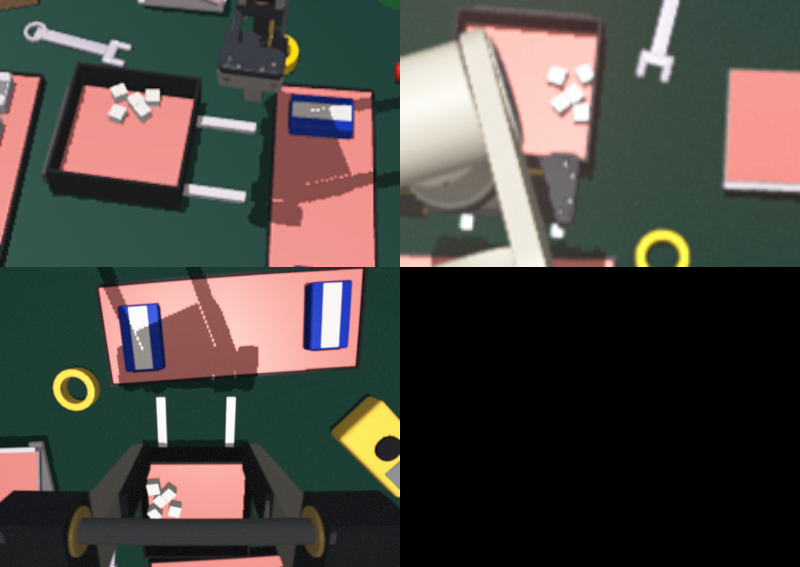

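```bash
python3 - <<'E'
from h import *
R=Rtool(-.6,89.9); plan((.4343,.1115,.10),R)
for n in ('side','top','wrist'):
    p=camera(n); w=cloud(p).reshape(-1,3); c=p['pixels'].reshape(-1,3).astype(int)
    pink=(c[:,0]>c[:,1]+50)
    m=pink&(w[:,2]>.032)&(w[:,2]<.08)&(abs(w[:,0]-.62)<.08)&(abs(w[:,1]+.2)<.17); P=w[m]
    if len(P)<200: print(n,len(P)); continue
    A=np.c_[P[:,:2],np.ones(len(P))]
    for k in range(3):
        s=np.linalg.lstsq(A,P[:,2],rcond=None)[0]; r=P[:,2]-A@s; g=abs(r)<.003; A=A[g];P=P[g]
    print(n,len(P),'slope',np.degrees(np.arctan(np.hypot(s[0],s[1]))).round(2),'yaw',np.degrees(np.arctan2(s[1],s[0])).round(2),'rms',r.std().round(4))
    for y in (-.3,-.2,-.1): print('  x at z=.03, y',y,((.03-s[2]-s[1]*y)/s[0]).round(4))
    # lip: white points
    m=(~pink)&(c.min(1)>110)&(w[:,2]>.025)&(w[:,2]<.05)&(abs(w[:,0]-.56)<.03)&(abs(w[:,1]+.2)<.145);L=w[m]
    if len(L)>30:
        f=np.polyfit(L[:,1],L[:,0],1); print('  lip yaw',np.degrees(np.arctan(f[0])).round(2),'x at -.2',np.polyval(f,-.2).round(4),'spread',np.percentile(L[:,0]-np.polyval(f,L[:,1]),[2,98]).round(4),'z',np.percentile(L[:,2],[5,50,95]).round(4),'y',L[:,1].min(),L[:,1].max())
    q=w[pink&(abs(w[:,0]-.62)<.08)&(w[:,2]>.03)&(w[:,1]<0)&(w[:,1]>-.5)]; print('  y ext',q[:,1].min(),q[:,1].max())
E
```

```text
dist 0.1395 ang 3.7 rows 4
[0.0308, -0.0207, -0.023, -0.005, -0.0011, 0.0002],[0.0307, -0.0204, -0.0234, -0.005, -0.0011, 0.0002],[0.0306, -0.02, -0.0238, -0.005, -0.0011, 0.0002],[0.0305, -0.0197, -0.0242, -0.005, -0.0011, 0.0002],
side 2947 slope 19.88 yaw -1.23 rms 0.0016
  x at z=.03, y -0.3 0.569
  x at z=.03, y -0.2 0.5711
  x at z=.03, y -0.1 0.5733
  lip yaw 2.22 x at -.2 0.5673 spread [-0.0062  0.0112] z [0.027  0.0351 0.0404] y -0.13905133210992904 -0.05508659767238866
  y ext -0.3416362164403616 -0.05837555076227319
top 2772 slope 19.32 yaw -1.54 rms 0.0016
  x at z=.03, y -0.3 0.5676
  x at z=.03, y -0.2 0.5702
  x at z=.03, y -0.1 0.5729
  lip yaw 1.43 x at -.2 0.5666 spread [-0.0052  0.0129] z [0.0269 0.0359 0.0422] y -0.34037176461671526 -0.06072052958536711
  y ext -0.33995202183141165 -0.06264300154157972
wrist 2802 slope 19.6 yaw -1.45 rms 0.0008
  x at z=.03, y -0.3 0.57
  x at z=.03, y -0.2 0.5725
  x at z=.03, y -0.1 0.5751
  lip yaw 8.21 x at -.2 0.554 spread [-0.0064  0.0134] z [0.0291 0.0371 0.0391] y -0.11474116580697974 -0.05630146756375534
  y ext -0.11790180855116805 -0.06009945527498911
```

Call:
move_arm:
  targets:
    - [0.03,-0.021,-0.023,-0.005,-0.001,0]
    - [0.03,-0.02,-0.023,-0.005,-0.001,0]
    - [0.03,-0.02,-0.024,-0.005,-0.001,0]
    - [0.03,-0.02,-0.024,-0.005,-0.001,0]
    - [0.01,-0.008,-0.01,0,0,0]
    - [0,0,0,0,0,0]
  grip: 0

```text
t: 27.75
eef_pos: [0.4246, 0.1035, 0.0896]
orientation: [0.707, 0.002, 0.707, -0.003]
force: [-0.2, -0.0, 0.7]
finger_gap: 1.001
```

```bash
cat > pk.py <<'E'
from h import *
import sys
x,y=map(float,sys.argv[1:3])
log(); p=camera('wrist'); save(p,'wr'+sys.argv[3]); s=camera('side'); save(s,'si'+sys.argv[3])
for n,c in (('w',p),('s',s)):
    w=cloud(c).reshape(-1,3); m=(w[:,2]>.031)&(w[:,2]<.045)&(abs(w[:,0]-x)<.07)&(abs(w[:,1]-y)<.07); P=w[m]
    if len(P)>100: print(n,cv2.minAreaRect((P[:,:2]*1000).astype(np.float32)),P[:,2].mean())
E
python3 pk.py .434 .112 11; python3 - <<'E'
from h import *
R=Rtool(-.6,89.9); plan((.4343,.1115,.08),R,2)
E
```

```text
t 27.75 q [ 0.238  0.242  2.133 -0.003  0.767 -1.323] p [0.4246 0.1035 0.0896] F [-0.2 -0.   0.7] gap 1.001
[[0.0, 0.008, 1.0], [-0.002, 1.0, -0.008], [-1.0, -0.002, 0.0]]
w ((433.10662841796875, 111.53128051757812), (50.18839645385742, 79.82453918457031), 89.42211151123047) 0.037354139628619686
s ((434.507568359375, 111.76564025878906), (53.489166259765625, 79.88892364501953), 88.93189239501953) 0.036976046173900906
dist 0.0149 ang 0.2 rows 2
[0.0068, 0.0044, 0.0045, 0.0005, 0.0003, 0.0002],x 2
```

View pics/wr11.png

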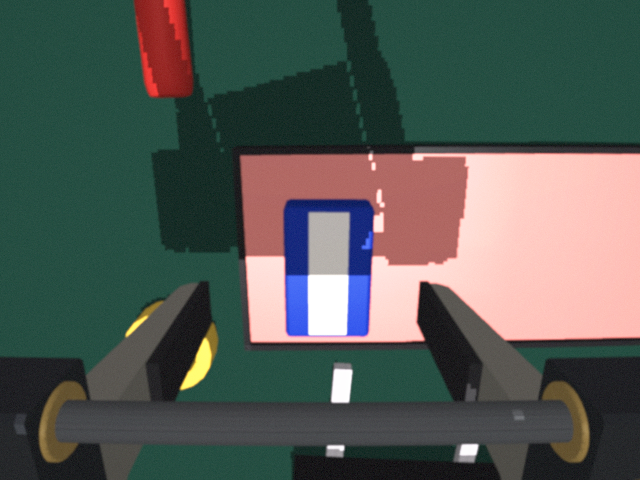

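Call:
move_arm:
  targets:
    - [0.007,0.005,0.006,0,0,0]
    - [0.007,0.005,0.006,0,0,0]
    - [0.02,0,0,0,0,0]
    - [0.02,0,0,0,0,0]
    - [0.02,0,0,0,0,0]
    - [0,0,0,0,0,0]

```text
t: 28.45
eef_pos: [0.4493, 0.1185, 0.0328]
orientation: [0.713, 0.003, 0.701, -0.001]
force: [-0.5, -0.3, 0.3]
finger_gap: 1.001
```

```bash
python3 - <<'E'
from h import *
log();R=Rtool(-.6,89.9); plan((.434,.1115,.018),R,2)
E
```

```text
t 28.45 q [ 0.256  0.375  2.122 -0.003  0.627 -1.306] p [0.4493 0.1185 0.0328] F [-0.5 -0.3  0.3] gap 1.001
[[0.017, 0.006, 1.0], [0.003, 1.0, -0.006], [-1.0, 0.003, 0.017]]
dist 0.0224 ang 0.9 rows 2
[0.0091, -0.0045, -0.0097, 0.0007, 0.0025, -0.0005],[0.0092, -0.0045, -0.0096, 0.0007, 0.0025, -0.0005],
```

Call:
move_arm:
  targets:
    - [0,-0.006,-0.012,0,0.003,0]
    - [0,0,0,0,0,0]
    - [0,0,0,0,0,0]

```text
t: 28.75
eef_pos: [0.4409, 0.1145, 0.0337]
orientation: [0.71, 0.003, 0.704, -0.001]
force: [-0.4, 0.0, -0.3]
finger_gap: 1.0
```

```bash
python3 - <<'E'
from h import *
log();R=Rtool(-.6,89.9); plan((.434,.1115,.018),R,2)
E
```

```text
t 28.75 q [ 2.500e-01  3.670e-01  2.134e+00  2.000e-03  6.310e-01 -1.317e+00] p [0.4409 0.1145 0.0337] F [-0.4  0.  -0.3] gap 1.0
[[0.009, 0.005, 1.0], [0.003, 1.0, -0.005], [-1.0, 0.003, 0.009]]
dist 0.0174 ang 0.5 rows 2
[0.0098, -0.002, -0.0044, 0.0008, 0.0011, -0.0005],[0.0098, -0.0019, -0.0043, 0.0008, 0.0011, -0.0005],
```

Call:
move_arm:
  targets:
    - [0.008,-0.003,-0.007,0.001,0.002,0]
    - [0.008,-0.001,-0.002,0,0,0]
    - [0.003,0,0,0,0,0]
    - [0,0,0,0,0,0]

```text
t: 29.15
eef_pos: [0.4343, 0.1114, 0.0186]
orientation: [0.709, 0.005, 0.705, -0.002]
force: [-0.0, 1.6, 2.2]
finger_gap: 0.998
```

```bash
python3 - <<'E'
from h import *
log();R=Rtool(-.6,89.9); plan((.434,.1115,.018),R,1)
E
```

```text
t 29.15 q [ 0.245  0.39   2.153  0.005  0.592 -1.32 ] p [0.4343 0.1114 0.0186] F [-0.   1.6  2.2] gap 0.998
[[0.005, 0.009, 1.0], [0.004, 1.0, -0.009], [-1.0, 0.004, 0.005]]
dist 0.0007 ang 0.3 rows 1
[0.0007, 0.0001, -0.0003, 0.0004, 0.0011, -0.0014],x 1
```

Call:
move_arm:
  targets:
    - [0,0,0,0,0,0]
    - [0,0,0,0,0,0]
    - [0,0,0,0,0,0]
    - [0,0,0,0,0,0]
    - [0,0,0,0,0,0]
    - [0,0,0,0,0,0]
    - [0,0,0,0,0,0]
    - [0,0,0,0,0,0]
    - [0,0,0,0,0,0]
  grip: 1
  newtons: 35

```text
t: 30.05
eef_pos: [0.4344, 0.1114, 0.0186]
orientation: [0.709, 0.005, 0.705, -0.002]
force: [-0.0, 0.1, -0.4]
finger_gap: 0.541
```

Call:
move_arm:
  targets:
    - [-0.02,0,0,0,0,0]
    - [-0.04,0,0,0,0,0]
    - [-0.05,0,0,0,0,0]
    - [-0.05,0,0,0,0,0]
    - [-0.05,0,0,0,0,0]
    - [-0.02,0,0,0,0,0]
    - [0,0,0,0,0,0]

```text
t: 30.75
eef_pos: [0.4312, 0.1101, 0.2081]
orientation: [0.707, 0.004, 0.707, -0.002]
force: [0.6, -0.2, -1.9]
finger_gap: 0.54
```

```bash
cat >> h.py <<'E'
DO=np.array([.5705,-.2005,.03]); DR=None
_a,_s=np.radians(-1.45),np.radians(20)
_x=np.array([np.cos(_s)*np.cos(_a),np.cos(_s)*np.sin(_a),np.sin(_s)]); _y=np.array([-np.sin(_a),np.cos(_a),0]); DR=np.c_[_x,_y,np.cross(_x,_y)]
def dk(x,y,z): return DO+DR@np.array([x,y,z])
RD=Rtool(-1.45,70)
E
python3 - <<'E'
from h import *
log(); R=RD; print(DR.round(3).tolist(),R.round(3).tolist())
print(dk(.045,.06,.004)); chk(dk(.045,.06,.004),R);chk(dk(.045,.06,.1),R); chk(dk(.045,-.06,.004),R)
plan(dk(.05,.06,.14),R)
E
```

```text
t 30.75 q [ 0.244  0.075  2.007  0.003  1.059 -1.319] p [0.4312 0.1101 0.2081] F [ 0.6 -0.2 -1.9] gap 0.54
[[-0.0, 0.009, 1.0], [0.003, 1.0, -0.009], [-1.0, 0.003, -0.0]]
[[0.939, 0.025, -0.342], [-0.024, 1.0, 0.009], [0.342, 0.0, 0.94]] [[0.342, 0.025, 0.939], [-0.009, 1.0, -0.024], [-0.94, 0.0, 0.342]]
[ 0.61292326 -0.14155463  0.04914968]
ik [[-0.28, 0.44, 2.02, 0.25, 0.35, -2.04]]
ik [[-0.29, 0.25, 2.03, 0.18, 0.53, -1.98]]
ik [[-0.49, 0.49, 1.93, 0.37, 0.44, -2.35]]
dist 0.2885 ang 20.0 rows 8
[0.0045, -0.039, 0.0222, 0.0006, -0.0139, -0.0002],[0.0055, -0.0389, 0.0221, 0.0006, -0.0139, -0.0002],[0.0065, -0.0389, 0.0219, 0.0006, -0.0139, -0.0002],[0.0074, -0.0388, 0.0217, 0.0006, -0.0139, -0.0002],[0.0084, -0.0388, 0.0214, 0.0006, -0.0139, -0.0002],[0.0094, -0.0387, 0.0211, 0.0006, -0.0139, -0.0002],[0.0103, -0.0387, 0.0207, 0.0006, -0.0139, -0.0002],[0.0112, -0.0386, 0.0203, 0.0006, -0.0139, -0.0002],
```

Call:
move_arm:
  targets:
    - [0.004,-0.038,0.022,0,-0.014,0]
    - [0.005,-0.038,0.022,0,-0.014,0]
    - [0.006,-0.038,0.022,0,-0.014,0]
    - [0.007,-0.038,0.021,0,-0.014,0]
    - [0.008,-0.038,0.021,0,-0.014,0]
    - [0.009,-0.038,0.021,0,-0.014,0]
    - [0.01,-0.038,0.02,0,-0.014,0]
    - [0.008,-0.025,0.018,0,-0.01,0]
    - [0,0,0,0,0,0]
    - [0,0,0,0,0,0]

```text
t: 31.75
eef_pos: [0.5655, -0.1317, 0.167]
orientation: [0.815, 0.004, 0.579, -0.002]
force: [-0.0, 0.4, -1.5]
finger_gap: 0.537
```

```bash
python3 - <<'E'
from h import *
log(); plan(dk(.052,.06,.05),RD)
E
```

```text
t 31.75 q [-0.29   0.191  2.029  0.167  0.607 -1.974] p [ 0.5655 -0.1317  0.167 ] F [-0.   0.4 -1.5] gap 0.537
[[0.329, 0.009, 0.944], [0.001, 1.0, -0.01], [-0.944, 0.004, 0.329]]
dist 0.0823 ang 1.3 rows 3
[0.0337, -0.004, 0.0052, 0.0015, -0.0015, -0.001],[0.0337, -0.0038, 0.0051, 0.0015, -0.0015, -0.001],[0.0337, -0.0037, 0.0049, 0.0015, -0.0015, -0.001],
```

Call:
move_arm:
  targets:
    - [0.025,-0.004,0.004,0.0015,-0.0015,-0.001]
    - [0.025,-0.003,0.004,0.0015,-0.0015,-0.001]
    - [0.025,-0.003,0.004,0.0015,-0.001,-0.001]
    - [0.008,0,0,0,0,0]
    - [0,0,0,0,0,0]
    - [0,0,0,0,0,0]

```text
t: 32.35
eef_pos: [0.593, -0.1345, 0.1027]
orientation: [0.816, 0.007, 0.578, -0.008]
force: [-0.3, -0.4, -0.7]
finger_gap: 0.541
```

```bash
python3 - <<'E'
from h import *
log(); s,p,R=st(); print('deck',(DR.T@(p-DO)).round(4)); plan(dk(.048,.06,.012),RD,3)
p=camera('side'); save(p,'side12'); cv2.imwrite('pics/c12.png',cv2.resize(p['pixels'][100:270,220:400,::-1],None,fx=3,fy=3))
E
```

```text
t 32.35 q [-0.276  0.327  2.027  0.192  0.467 -1.982] p [ 0.593  -0.1345  0.1027] F [-0.3 -0.4 -0.7] gap 0.541
[[0.333, 0.022, 0.943], [-0.005, 1.0, -0.021], [-0.943, 0.002, 0.333]]
deck [0.0444 0.0665 0.0612]
dist 0.0498 ang 0.6 rows 3
[0.0205, -0.0028, 0.0017, 0.0003, -0.0011, -0.0003],[0.0205, -0.0028, 0.0016, 0.0003, -0.0011, -0.0003],[0.0205, -0.0027, 0.0016, 0.0003, -0.0011, -0.0003],
```

View pics/c12.png

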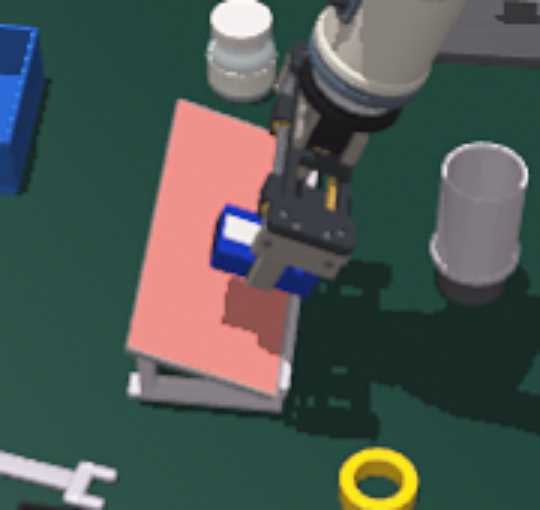

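Call:
move_arm:
  targets:
    - [0.015,-0.003,0.003,0,-0.002,0]
    - [0.015,-0.003,0.002,0,-0.001,0]
    - [0.012,-0.002,0,0,0,0]
    - [0.003,0,0,0,0,0]
    - [0,0,0,0,0,0]
    - [0,0,0,0,0,0]

```text
t: 33.0
eef_pos: [0.6106, -0.1421, 0.0691]
orientation: [0.82, 0.007, 0.572, -0.009]
force: [-0.5, 0.4, -1.4]
finger_gap: 0.54
```

```bash
python3 - <<'E'
from h import *
log(); s,p,R=st(); print('deck',(DR.T@(p-DO)).round(4)); plan(dk(.047,.06,.006),RD,2)
E
```

```text
t 33.0 q [-0.283  0.405  2.015  0.238  0.392 -2.037] p [ 0.6106 -0.1421  0.0691] F [-0.5  0.4 -1.4] gap 0.54
[[0.344, 0.022, 0.939], [-0.006, 1.0, -0.021], [-0.939, 0.001, 0.344]]
deck [0.0497 0.0594 0.0236]
dist 0.0178 ang 0.3 rows 2
[0.011, 0.0004, -0.0017, 0.0005, 0.0004, -0.0004],x 2
```

Call:
move_arm:
  targets:
    - [0.011,0,-0.004,0,0,0]
    - [0.008,0,-0.001,0,0,0]
    - [0,0,0,0,0,0]
    - [0,0,0,0,0,0]

```text
t: 33.4
eef_pos: [0.6122, -0.1422, 0.0525]
orientation: [0.82, 0.007, 0.572, -0.009]
force: [-0.1, 1.5, -1.8]
finger_gap: 0.543
```

```bash
python3 - <<'E'
from h import *
log(); s,p,R=st(); print('deck',(DR.T@(p-DO)).round(4)); plan(dk(.043,.06,.005),RD,1)
E
```

```text
t 33.4 q [-0.282  0.436  2.019  0.26   0.357 -2.059] p [ 0.6122 -0.1422  0.0525] F [-0.1  1.5 -1.8] gap 0.543
[[0.345, 0.022, 0.938], [-0.006, 1.0, -0.021], [-0.939, 0.001, 0.345]]
deck [0.0455 0.0594 0.0073]
dist 0.0035 ang 0.3 rows 1
[0.0029, 0.0008, -0.0031, 0.0009, 0.0009, -0.0007],x 1
```

Lower to touch, then slide down-slope a little until the lip is felt.

Call:
move_arm:
  targets:
    - [0.003,0,0,0,0,0]
    - [0.001,0,0,0,0,0]
    - [0,0,0,0,0,0]

```text
t: 33.7
eef_pos: [0.6134, -0.1422, 0.0498]
orientation: [0.82, 0.007, 0.572, -0.009]
force: [-0.0, -0.5, -1.7]
finger_gap: 0.543
```

Call:
move_arm:
  targets:
    - [0,0,-0.003,0,0,0]
    - [0,0,0,0,0,0]

```text
t: 33.9
eef_pos: [0.6111, -0.1422, 0.0491]
orientation: [0.82, 0.007, 0.572, -0.009]
force: [-0.2, 1.1, -1.8]
finger_gap: 0.543
```

```bash
python3 - <<'E'
from h import *
log(); s,p,R=st(); print('deck',(DR.T@(p-DO)).round(4),'Fdeck',(DR.T@np.array(s['force'])).round(1)); plan(dk(.043,.06,.005),RD,1)
E
```

```text
t 33.9 q [-0.283  0.44   2.023  0.267  0.348 -2.068] p [ 0.6111 -0.1422  0.0491] F [-0.2  1.1 -1.8] gap 0.543
[[0.345, 0.022, 0.938], [-0.006, 1.0, -0.021], [-0.938, 0.001, 0.345]]
deck [0.0433 0.0593 0.0045] Fdeck [-0.8  1.1 -1.6]
dist 0.0009 ang 0.3 rows 1
[-0.0006, 0.0008, -0.0004, 0.0009, 0.0012, -0.0007],x 1
```

Call:
move_arm:
  targets:
    - [0.001,0,-0.002,0,0,0]
    - [0,0,0,0,0,0]

```text
t: 34.1
eef_pos: [0.6114, -0.1423, 0.0491]
orientation: [0.821, 0.007, 0.571, -0.009]
force: [-0.2, -0.2, -2.0]
finger_gap: 0.54
```

Call:
move_arm:
  targets:
    - [0.001,0,-0.002,0,0,0]
    - [0,0,0,0,0,0]

```text
t: 34.3
eef_pos: [0.6114, -0.1425, 0.0492]
orientation: [0.822, 0.006, 0.569, -0.009]
force: [-1.4, 0.0, -1.7]
finger_gap: 0.541
```

```bash
python3 - <<'E'
from h import *
log(); s,p,R=st(); print('deck',(DR.T@(p-DO)).round(4),'Fdeck',(DR.T@np.array(s['force'])).round(1))
E
```

```text
t 34.3 q [-0.283  0.439  2.027  0.276  0.339 -2.077] p [ 0.6114 -0.1425  0.0492] F [-1.4  0.  -1.7] gap 0.541
[[0.351, 0.022, 0.936], [-0.008, 1.0, -0.021], [-0.936, 0.0, 0.351]]
deck [0.0436 0.0591 0.0045] Fdeck [-1.8 -0.  -1.1]
```

```bash
python3 - <<'E'
from h import *
p=camera('side'); save(p,'side13'); w=cloud(p); c=p['pixels'].astype(int)
D=(w-DO)@DR
m=(abs(D[...,1]-.06)<.04)&(D[...,0]>-.02)&(D[...,0]<.12)&(D[...,2]>.012)&(D[...,2]<.03)
P=D[m]; print(len(P),P.min(0),P.max(0)); 
for a in np.arange(-.01,.1,.01):
    q=P[(P[:,0]>=a)&(P[:,0]<a+.01)]
    if len(q): print(round(a,3),len(q),np.median(q[:,2]).round(4),q[:,1].min().round(3),q[:,1].max().round(3))
m=(c[...,2]>90)&(c[...,0]<70)&(abs(D[...,0]-.05)<.07)&(abs(D[...,1]-.06)<.05); P=D[m]; print('blue',P.min(0),P.max(0))
cv2.imwrite('pics/c13.png',cv2.resize(p['pixels'][130:240,240:350,::-1],None,fx=5,fy=5))
E
```

```text
329 [-0.00177267  0.0298704   0.01219235] [0.083626   0.09898501 0.02985797]
-0.01 1 0.0143 0.075 0.075
0.0 13 0.0178 0.079 0.099
0.01 17 0.0178 0.077 0.088
0.02 15 0.0199 0.08 0.085
0.03 10 0.021 0.094 0.098
0.04 19 0.0222 0.093 0.098
0.05 62 0.023 0.03 0.099
0.06 81 0.023 0.031 0.085
0.07 77 0.0233 0.034 0.086
0.08 34 0.0188 0.037 0.085
blue [ 0.00364677  0.03584539 -0.00198892] [0.10013971 0.10996178 0.37315413]
```

View pics/c13.png

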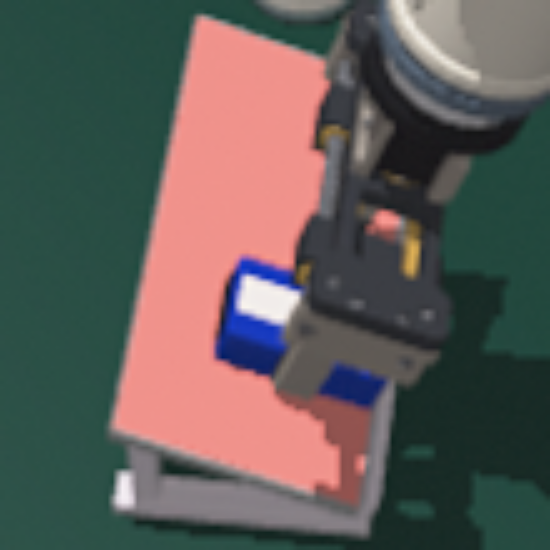

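Call:
move_arm:
  targets:
    - [-0.001,0,-0.005,0,0,0]
    - [0,0,0,0,0,0]

```text
t: 34.55
eef_pos: [0.6102, -0.1432, 0.0498]
orientation: [0.824, 0.006, 0.567, -0.01]
force: [0.4, 0.2, -1.9]
finger_gap: 0.541
```

```bash
python3 - <<'E'
from h import *
log(); s,p,R=st(); print('deck',(DR.T@(p-DO)).round(4),'Fdeck',(DR.T@np.array(s['force'])).round(1)); plan(Rt=RD,n=1)
E
```

```text
t 34.55 q [-0.285  0.436  2.034  0.284  0.33  -2.086] p [ 0.6102 -0.1432  0.0498] F [ 0.4  0.2 -1.9] gap 0.541
[[0.357, 0.024, 0.934], [-0.01, 1.0, -0.022], [-0.934, -0.001, 0.357]]
deck [0.0427 0.0583 0.0055] Fdeck [-0.3  0.2 -2. ]
dist 0.0 ang 0.9 rows 1
[0.0, 0.0, 0.0, 0.0007, 0.005, 0.0002],
```

Call:
move_arm:
  targets:
    - [0.001,0,0,0,0.006,0]
    - [0.001,0,0,0,0,0]
    - [0,0,0,0,0,0]

```text
t: 34.85
eef_pos: [0.6105, -0.1434, 0.0488]
orientation: [0.818, 0.006, 0.575, -0.01]
force: [-1.1, 1.5, 1.3]
finger_gap: 0.539
```

```bash
python3 - <<'E'
from h import *
log(); s,p,R=st(); print('deck',(DR.T@(p-DO)).round(4),'Fdeck',(DR.T@np.array(s['force'])).round(1)); plan(Rt=RD,n=1)
E
```

```text
t 34.85 q [-0.282  0.441  2.02   0.248  0.355 -2.048] p [ 0.6105 -0.1434  0.0488] F [-1.1  1.5  1.3] gap 0.539
[[0.339, 0.024, 0.94], [-0.01, 1.0, -0.022], [-0.941, -0.002, 0.339]]
deck [0.0427 0.0581 0.0045] Fdeck [-0.6  1.4  1.6]
dist 0.0 ang 0.2 rows 1
[0.0, 0.0, 0.0, 0.0007, -0.0009, 0.0003],x 1
```

Board is supporting the pack (+1.6 N). One more slide step down-slope, then release.

Call:
move_arm:
  targets:
    - [0,0,-0.004,0,0,0]
    - [0,0,0,0,0,0]

```text
t: 35.05
eef_pos: [0.6103, -0.1438, 0.0492]
orientation: [0.82, 0.006, 0.572, -0.011]
force: [-0.4, 0.3, -1.8]
finger_gap: 0.541
```

```bash
python3 - <<'E'
from h import *
log(); s,p,R=st(); print('deck',(DR.T@(p-DO)).round(4),'Fdeck',(DR.T@np.array(s['force'])).round(1)); plan(Rt=RD,n=1)
E
```

```text
t 35.05 q [-0.283  0.439  2.025  0.256  0.346 -2.056] p [ 0.6103 -0.1438  0.0492] F [-0.4  0.3 -1.8] gap 0.541
[[0.345, 0.025, 0.938], [-0.011, 1.0, -0.022], [-0.938, -0.003, 0.345]]
deck [0.0426 0.0577 0.0049] Fdeck [-1.   0.3 -1.6]
dist 0.0 ang 0.3 rows 1
[0.0, 0.0, 0.0, 0.0005, 0.0011, 0.0007],x 1
```

Call:
move_arm:
  targets:
    - [0.001,0,0,0,0.001,0]
    - [0,0,0,0,0,0]
    - [0,0,0,0,0,0]

```text
t: 35.35
eef_pos: [0.6103, -0.1439, 0.0486]
orientation: [0.819, 0.006, 0.573, -0.011]
force: [1.3, 1.4, 1.9]
finger_gap: 0.541
```

Call:
move_arm:
  targets:
    - [0,0,0,0,0,0]
    - [0,0,0,0,0,0]
    - [0,0,0,0,0,0]
    - [0,0,0,0,0,0]
    - [0,0,0,0,0,0]
    - [0,0,0,0,0,0]
    - [-0.02,0,0,0,0,0]
    - [-0.04,0,0,0,0,0]
    - [-0.05,0,0,0,0,0]
    - [-0.05,0,0,0,0,0]
    - [-0.04,0,0,0,0,0]
    - [0,0,0,0,0,0]
  grip: 0

```text
t: 36.55
eef_pos: [0.5514, -0.1419, 0.2012]
orientation: [0.817, 0.006, 0.576, -0.01]
force: [-0.4, 0.1, -0.1]
finger_gap: 1.001
```

```bash
cat > dkchk.py <<'E'
from h import *
import sys
log()
for n in ('wrist','side','top'):
    p=camera(n); save(p,n+'d'+sys.argv[1]); w=cloud(p); D=((w-DO)@DR).reshape(-1,3)
    for y in (.06,-.06):
        m=(abs(D[:,1]-y)<.05)&(D[:,0]>-.02)&(D[:,0]<.12)&(D[:,2]>.017)&(D[:,2]<.03); P=D[m]
        if len(P)>80:
            r=cv2.minAreaRect((P[:,:2]*1000).astype(np.float32)); f=np.linalg.lstsq(np.c_[P[:,:2],np.ones(len(P))],P[:,2],rcond=None)[0]
            print(n,y,'c',np.round(r[0],1),'sz',np.round(r[1],1),'ang',round(r[2],1),'tilt deg',np.degrees(f[:2]).round(1),'z',P[:,2].mean().round(4))
E
python3 dkchk.py 1; python3 pk.py .4235 .344 14
```

```text
t 36.55 q [-0.314  0.123  2.023  0.152  0.672 -1.964] p [ 0.5514 -0.1419  0.2012] F [-0.4  0.1 -0.1] gap 1.001
[[0.335, 0.024, 0.942], [-0.01, 1.0, -0.022], [-0.942, -0.002, 0.335]]
wrist 0.06 c [41.2 57.7] sz [50.  79.9] ang 90.0 tilt deg [ 0.4 -0.1] z 0.023
side 0.06 c [41.3 58.7] sz [81.1 54.2] ang 1.2 tilt deg [ 0.5 -1.3] z 0.0229
top 0.06 c [41.9 56. ] sz [78.1 50.1] ang 0.1 tilt deg [-0.2 -0.7] z 0.0224
t 36.7 q [-0.313  0.13   2.026  0.152  0.669 -1.965] p [ 0.5501 -0.1412  0.1964] F [ 0.1 -0.2 -0.2] gap 0.997
[[0.33, 0.024, 0.944], [-0.008, 1.0, -0.023], [-0.944, 0.0, 0.33]]
s ((422.9859619140625, 344.341796875), (80.52863311767578, 51.60384750366211), 0.4065151512622833) 0.03670056175640404
```

View pics/wristd1.png

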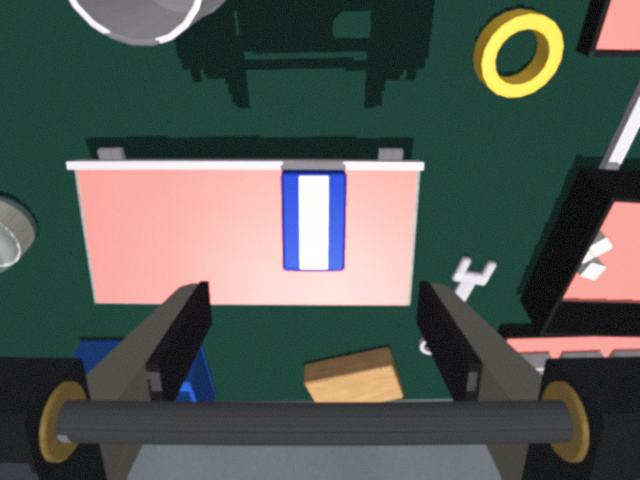

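```bash
python3 - <<'E'
from h import *
R=Rtool(.4,89.9);chk((.4235,.344,.018),R); chk((.4235,.344,.15),R); plan((.4235,.344,.15),R)
E
```

```text
ik [[0.68, 0.5, 1.94, -0.0, 0.7, -0.89]]
ik [[0.68, 0.3, 1.87, -0.0, 0.97, -0.89]]
dist 0.5031 ang 19.1 rows 13
[-0.0002, 0.0463, -0.014, -0.0008, 0.0081, 0.0001],[0.0002, 0.0464, -0.0138, -0.0008, 0.0081, 0.0001],[0.0005, 0.0464, -0.0137, -0.0008, 0.0081, 0.0001],[0.0009, 0.0464, -0.0136, -0.0008, 0.0081, 0.0001],[0.0013, 0.0464, -0.0135, -0.0008, 0.0081, 0.0001],[0.0016, 0.0465, -0.0133, -0.0008, 0.0081, 0.0001],[0.002, 0.0465, -0.0132, -0.0008, 0.0081, 0.0001],[0.0023, 0.0465, -0.013, -0.0008, 0.0081, 0.0001],[0.0027, 0.0466, -0.0128, -0.0008, 0.0081, 0.0001],[0.003, 0.0466, -0.0126, -0.0008, 0.0081, 0.0001],[0.0034, 0.0466, -0.0124, -0.0008, 0.0081, 0.0001],[0.0037, 0.0467, -0.0122, -0.0008, 0.0081, 0.0001],[0.004, 0.0467, -0.012, -0.0008, 0.0081, 0.0001],
```

Call:
move_arm:
  targets:
    - [-0.01,0.02,-0.014,-0.001,0.008,0]
    - [0,0.046,-0.014,-0.001,0.008,0]
    - [0.0005,0.046,-0.014,-0.001,0.008,0]
    - [0.001,0.046,-0.0135,-0.001,0.008,0]
    - [0.001,0.046,-0.0135,-0.001,0.008,0]
    - [0.0015,0.046,-0.0135,-0.001,0.008,0]
    - [0.002,0.046,-0.013,-0.001,0.008,0]
    - [0.002,0.046,-0.013,-0.001,0.008,0]
    - [0.0025,0.046,-0.013,-0.001,0.008,0]
    - [0.003,0.046,-0.0125,-0.001,0.008,0]
    - [0.003,0.046,-0.0125,-0.001,0.008,0]
    - [0.0035,0.046,-0.012,-0.001,0.008,0]
    - [0.004,0.04,-0.012,-0.001,0.008,0]
    - [0,0.02,0,0,0,0]
    - [0,0,0,0,0,0]
    - [0,0,0,0,0,0]

```text
t: 38.4
eef_pos: [0.4052, 0.3448, 0.1326]
orientation: [0.694, -0.013, 0.72, -0.0]
force: [-0.3, -0.3, -0.3]
finger_gap: 0.998
```

```bash
python3 pk.py .4235 .344 15; python3 - <<'E'
from h import *
R=Rtool(.4,89.9); plan((.4235,.344,.08),R)
E
```

```text
t 38.4 q [ 0.696  0.328  1.877  0.01   0.977 -0.899] p [0.4052 0.3448 0.1326] F [-0.3 -0.3 -0.3] gap 0.998
[[-0.037, -0.019, 0.999], [-0.02, 1.0, 0.018], [-0.999, -0.019, -0.037]]
w ((422.7592468261719, 344.2728271484375), (50.14111328125, 79.9350814819336), 89.81903076171875) 0.03733370545978749
s ((423.51214599609375, 344.9454650878906), (51.30569839477539, 80.89514923095703), 89.19047546386719) 0.03652918816444569
dist 0.0561 ang 2.5 rows 2
[0.0328, 0.0002, 0.0124, 0.0016, -0.0061, 0.0029],[0.033, -0.0, 0.0118, 0.0016, -0.0061, 0.0029],
```

View pics/wr15.png

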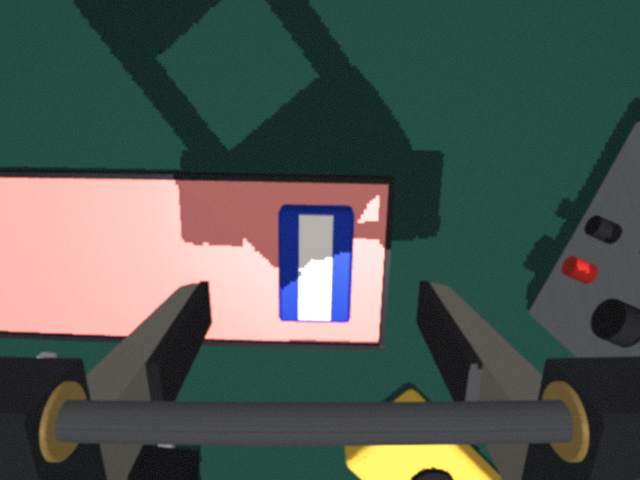

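Call:
move_arm:
  targets:
    - [0.03,0,0.01,0.002,-0.006,0.003]
    - [0.03,0,0.008,0.001,-0.006,0.003]
    - [0.01,0,0.002,0,0,0]
    - [0,0,0,0,0,0]
    - [0,0,0,0,0,0]

```text
t: 39.0
eef_pos: [0.4231, 0.3396, 0.0779]
orientation: [0.709, -0.0, 0.705, 0.001]
force: [1.0, -0.1, 0.9]
finger_gap: 0.994
```

```bash
python3 - <<'E'
from h import *
log(); R=Rtool(0,89.9); plan((.423,.3443,.018),R,3)
E
```

```text
t 39.0 q [ 0.675  0.398  1.926 -0.002  0.813 -0.897] p [0.4231 0.3396 0.0779] F [ 1.  -0.1  0.9] gap 0.994
[[0.005, -0.002, 1.0], [0.002, 1.0, 0.002], [-1.0, 0.002, 0.005]]
dist 0.0601 ang 0.2 rows 3
[0.0249, 0.0019, -0.0002, 0.0002, 0.0003, -0.0002],x 3
```

Call:
move_arm:
  targets:
    - [0.02,0.003,0,0,0,0]
    - [0.02,0.002,0,0,0,0]
    - [0.015,0,0,0,0,0]
    - [0.006,0,0,0,0,0]
    - [0,0,0,0,0,0]
    - [0,0,0,0,0,0]

```text
t: 39.6
eef_pos: [0.4265, 0.3453, 0.033]
orientation: [0.711, 0.002, 0.704, 0.003]
force: [0.4, 0.3, -0.4]
finger_gap: 1.0
```

```bash
python3 - <<'E'
from h import *
log(); R=Rtool(0,89.9); plan((.423,.3443,.018),R,1)
E
```

```text
t 39.6 q [ 0.679  0.473  1.939 -0.002  0.718 -0.891] p [0.4265 0.3453 0.033 ] F [ 0.4  0.3 -0.4] gap 1.0
[[0.01, -0.001, 1.0], [0.006, 1.0, 0.001], [-1.0, 0.006, 0.01]]
dist 0.0154 ang 0.6 rows 1
[0.0186, -0.0014, -0.0046, 0.0004, 0.0026, -0.0019],
```

Call:
move_arm:
  targets:
    - [0.009,-0.001,-0.005,0,0.003,-0.002]
    - [0.007,0,-0.001,0,0,0]
    - [0.003,0,0,0,0,0]
    - [0,0,0,0,0,0]

```text
t: 40.0
eef_pos: [0.4222, 0.3451, 0.0183]
orientation: [0.708, -0.0, 0.707, 0.001]
force: [-0.2, -2.1, 7.5]
finger_gap: 1.005
```

```bash
python3 - <<'E'
from h import *
log(); R=Rtool(0,89.9); plan((.423,.3443,.018),R,1)
E
```

```text
t 40.0 q [ 6.830e-01  4.970e-01  1.944e+00 -1.000e-03  6.990e-01 -8.890e-01] p [0.4222 0.3451 0.0183] F [-0.2 -2.1  7.5] gap 1.005
[[0.001, -0.001, 1.0], [0.001, 1.0, 0.001], [-1.0, 0.001, 0.001]]
dist 0.0012 ang 0.1 rows 1
[0.0004, -0.0011, 0.001, 0.0004, -0.0001, -0.0002],x 1
```

Call:
move_arm:
  targets:
    - [-0.003,-0.001,0.001,0,0,0]
    - [0,0,0,0,0,0]
    - [0,0,0,0,0,0]
    - [0,0,0,0,0,0]
    - [0,0,0,0,0,0]
    - [0,0,0,0,0,0]
    - [0,0,0,0,0,0]
    - [0,0,0,0,0,0]
    - [0,0,0,0,0,0]
    - [0,0,0,0,0,0]
  grip: 1
  newtons: 35

```text
t: 41.0
eef_pos: [0.423, 0.3443, 0.0205]
orientation: [0.708, -0.0, 0.707, 0.001]
force: [-0.6, -0.8, 0.0]
finger_gap: 0.54
```

```bash
python3 - <<'E'
from h import *
log()
E
```

```text
t 41.0 q [ 6.810e-01  4.940e-01  1.943e+00 -1.000e-03  7.040e-01 -8.910e-01] p [0.423  0.3443 0.0205] F [-0.6 -0.8  0. ] gap 0.54
[[0.001, -0.001, 1.0], [0.0, 1.0, 0.001], [-1.0, 0.0, 0.001]]
```

Call:
move_arm:
  targets:
    - [-0.02,0,0,0,0,0]
    - [-0.04,0,0,0,0,0]
    - [-0.05,0,0,0,0,0]
    - [-0.05,0,0,0,0,0]
    - [-0.05,0,0,0,0,0]
    - [-0.02,0,0,0,0,0]
    - [0,0,0,0,0,0]

```text
t: 41.7
eef_pos: [0.4205, 0.3425, 0.2084]
orientation: [0.706, -0.002, 0.709, -0.001]
force: [0.5, 1.2, -3.3]
finger_gap: 0.54
```

```bash
python3 - <<'E'
from h import *
log();chk(dk(.045,-.06,.005),RD); plan(dk(.05,-.06,.15),RD)
E
```

```text
t 41.7 q [ 6.810e-01  2.350e-01  1.813e+00 -1.000e-03  1.101e+00 -8.910e-01] p [0.4205 0.3425 0.2084] F [ 0.5  1.2 -3.3] gap 0.54
[[-0.005, -0.001, 1.0], [-0.004, 1.0, 0.001], [-1.0, -0.004, -0.005]]
ik [[-0.49, 0.49, 1.93, 0.37, 0.44, -2.35]]
dist 0.6202 ang 20.3 rows 16
[0.0017, -0.0471, 0.0112, 0.0005, -0.007, -0.0],[0.002, -0.0471, 0.0112, 0.0005, -0.007, -0.0],[0.0022, -0.0471, 0.0113, 0.0005, -0.007, -0.0],[0.0025, -0.047, 0.0113, 0.0005, -0.007, -0.0],[0.0027, -0.047, 0.0113, 0.0005, -0.007, -0.0],[0.003, -0.047, 0.0113, 0.0005, -0.007, -0.0],[0.0032, -0.047, 0.0114, 0.0005, -0.007, -0.0],[0.0035, -0.047, 0.0114, 0.0005, -0.007, -0.0],[0.0038, -0.047, 0.0114, 0.0005, -0.007, -0.0],[0.004, -0.0469, 0.0114, 0.0005, -0.007, -0.0],[0.0043, -0.0469, 0.0113, 0.0005, -0.007, -0.0],[0.0045, -0.0469, 0.0113, 0.0005, -0.007, -0.0],[0.0048, -0.0469, 0.0113, 0.0005, -0.007, -0.0],[0.005, -0.0469, 0.0113, 0.0005, -0.007, -0.0],[0.0053, -0.0468, 0.0112, 0.0005, -0.007, -0.0],[0.0055, -0.0468, 0.0112, 0.0005, -0.007, -0.0],
```

Call:
move_arm:
  targets:
    - [0,-0.03,0.011,0,-0.007,0]
    - [0,-0.046,0.011,0,-0.007,0]
    - [0.001,-0.046,0.011,0.0005,-0.007,0]
    - [0.002,-0.046,0.011,0.0005,-0.007,0]
    - [0.002,-0.046,0.011,0.0005,-0.007,0]
    - [0.003,-0.046,0.011,0.0005,-0.007,0]
    - [0.003,-0.046,0.011,0.0005,-0.007,0]
    - [0.003,-0.046,0.011,0.0005,-0.007,0]
    - [0.004,-0.046,0.011,0.0005,-0.007,0]
    - [0.004,-0.046,0.011,0.0005,-0.007,0]
    - [0.004,-0.046,0.011,0.0005,-0.007,0]
    - [0.004,-0.046,0.011,0.0005,-0.007,0]
    - [0.004,-0.046,0.011,0.0005,-0.007,0]
    - [0.004,-0.046,0.011,0.0005,-0.007,0]
    - [0.004,-0.04,0.011,0.0005,-0.007,0]
    - [0.004,-0.02,0.006,0.0005,-0.005,0]
    - [0,0,0,0,0,0]
    - [0,0,0,0,0,0]

```text
t: 43.5
eef_pos: [0.5473, -0.23, 0.1668]
orientation: [0.811, 0.006, 0.585, -0.008]
force: [0.9, 0.9, -2.0]
finger_gap: 0.543
```

```bash
python3 - <<'E'
from h import *
log(); s,p,R=st(); print('deck',(DR.T@(p-DO)).round(4)); plan(dk(.05,-.06,.06),RD)
E
```

```text
t 43.5 q [-0.486  0.225  1.98   0.233  0.662 -2.201] p [ 0.5473 -0.23    0.1668] F [ 0.9  0.9 -2. ] gap 0.543
[[0.315, 0.02, 0.949], [-0.006, 1.0, -0.019], [-0.949, 0.0, 0.315]]
deck [ 0.0257 -0.03    0.1363]
dist 0.0854 ang 1.6 rows 3
[0.0315, -0.0126, 0.0109, 0.0005, -0.003, -0.0002],[0.0316, -0.0126, 0.0107, 0.0005, -0.003, -0.0002],[0.0317, -0.0125, 0.0104, 0.0005, -0.003, -0.0002],
```

Call:
move_arm:
  targets:
    - [0.01,-0.013,0.013,0,-0.003,0]
    - [0.02,-0.013,0.012,0.0005,-0.003,0]
    - [0.025,-0.012,0.008,0.0005,-0.002,0]
    - [0.02,0,0,0,0,0]
    - [0,0,0,0,0,0]
    - [0,0,0,0,0,0]

```text
t: 44.1
eef_pos: [0.5943, -0.258, 0.1141]
orientation: [0.818, 0.006, 0.575, -0.007]
force: [0.4, 0.1, -2.2]
finger_gap: 0.538
```

```bash
python3 - <<'E'
from h import *
log(); s,p,R=st(); print('deck',(DR.T@(p-DO)).round(4)); plan(dk(.049,-.06,.025),RD,2)
E
```

```text
t 44.1 q [-0.5    0.371  1.923  0.302  0.561 -2.286] p [ 0.5943 -0.258   0.1141] F [ 0.4  0.1 -2.2] gap 0.538
[[0.338, 0.018, 0.941], [-0.004, 1.0, -0.018], [-0.941, 0.002, 0.338]]
deck [ 0.0525 -0.0569  0.0704]
dist 0.0457 ang 0.5 rows 2
[0.0284, -0.002, -0.0021, 0.001, -0.0007, -0.0007],[0.0284, -0.002, -0.0021, 0.001, -0.0007, -0.0007],
```

Call:
move_arm:
  targets:
    - [0.015,-0.002,-0.004,0.001,-0.0005,-0.001]
    - [0.02,-0.001,-0.003,0.001,-0.0005,-0.001]
    - [0.015,0,0,0,0,0]
    - [0.005,0,0,0,0,0]
    - [0,0,0,0,0,0]
    - [0,0,0,0,0,0]

```text
t: 44.7
eef_pos: [0.6044, -0.2595, 0.07]
orientation: [0.819, 0.006, 0.573, -0.011]
force: [0.1, 1.0, -2.4]
finger_gap: 0.543
```

```bash
python3 - <<'E'
from h import *
log(); s,p,R=st(); print('deck',(DR.T@(p-DO)).round(4)); plan(dk(.047,-.06,.009),RD,2)
E
```

```text
t 44.7 q [-0.491  0.449  1.932  0.342  0.469 -2.32 ] p [ 0.6044 -0.2595  0.07  ] F [ 0.1  1.  -2.4] gap 0.543
[[0.342, 0.025, 0.939], [-0.011, 1.0, -0.022], [-0.94, -0.003, 0.342]]
deck [ 0.047  -0.0581  0.0255]
dist 0.0166 ang 0.2 rows 2
[0.0103, -0.0011, 0.0, 0.0002, 0.0001, 0.0004],x 2
```

Call:
move_arm:
  targets:
    - [0.01,0,0,0,0,0]
    - [0.008,0,-0.001,0,0,0]
    - [0,0,0,0,0,0]
    - [0,0,0,0,0,0]

```text
t: 45.1
eef_pos: [0.6096, -0.2602, 0.0564]
orientation: [0.82, 0.006, 0.573, -0.011]
force: [-0.6, 0.1, -1.4]
finger_gap: 0.538
```

```bash
python3 - <<'E'
from h import *
log(); s,p,R=st(); print('deck',(DR.T@(p-DO)).round(4),'Fdeck',(DR.T@np.array(s['force'])).round(1)); plan(Rt=RD,n=1)
E
```

```text
t 45.1 q [-0.487  0.476  1.928  0.358  0.444 -2.335] p [ 0.6096 -0.2602  0.0564] F [-0.6  0.1 -1.4] gap 0.538
[[0.344, 0.025, 0.939], [-0.012, 1.0, -0.022], [-0.939, -0.004, 0.344]]
deck [ 0.0472 -0.0587  0.0109] Fdeck [-1.1  0.1 -1.1]
dist 0.0 ang 0.2 rows 1
[0.0, 0.0, 0.0, 0.0005, 0.0007, 0.001],x 1
```

Call:
move_arm:
  targets:
    - [0.003,0,-0.002,0,0,0]
    - [0.003,0,-0.002,0,0,0]
    - [0,0,-0.001,0,0,0]
    - [0,0,0,0,0,0]

```text
t: 45.5
eef_pos: [0.6079, -0.2605, 0.0509]
orientation: [0.82, 0.005, 0.572, -0.012]
force: [-0.3, -0.8, -1.7]
finger_gap: 0.536
```

```bash
python3 - <<'E'
from h import *
log(); s,p,R=st(); print('deck',(DR.T@(p-DO)).round(4),'Fdeck',(DR.T@np.array(s['force'])).round(1)); plan(Rt=RD,n=1)
E
```

```text
t 45.5 q [-0.489  0.483  1.935  0.371  0.43  -2.351] p [ 0.6079 -0.2605  0.0509] F [-0.3 -0.8 -1.7] gap 0.536
[[0.345, 0.025, 0.938], [-0.013, 1.0, -0.022], [-0.938, -0.004, 0.346]]
deck [ 0.0437 -0.059   0.0064] Fdeck [-0.8 -0.8 -1.5]
dist 0.0 ang 0.3 rows 1
[0.0, 0.0, 0.0, 0.0005, 0.0012, 0.0012],x 1
```

Call:
move_arm:
  targets:
    - [0.001,0,-0.004,0,0.001,0]
    - [0,0,0,0,0,0]

```text
t: 45.7
eef_pos: [0.6068, -0.2611, 0.0507]
orientation: [0.82, 0.005, 0.572, -0.012]
force: [-0.8, 0.3, -2.6]
finger_gap: 0.543
```

Call:
move_arm:
  targets:
    - [0.0015,0,-0.002,0,0.001,0]
    - [0,0,0,0,0,0]
    - [0,0,0,0,0,0]

```text
t: 46.0
eef_pos: [0.6067, -0.2612, 0.0506]
orientation: [0.82, 0.005, 0.572, -0.012]
force: [-1.1, 0.2, -1.9]
finger_gap: 0.538
```

```bash
python3 - <<'E'
from h import *
log(); s,p,R=st(); print('deck',(DR.T@(p-DO)).round(4),'Fdeck',(DR.T@np.array(s['force'])).round(1)); plan(Rt=RD,n=1)
E
```

```text
t 46.0 q [-0.49   0.482  1.937  0.368  0.428 -2.35 ] p [ 0.6067 -0.2612  0.0506] F [-1.1  0.2 -1.9] gap 0.538
[[0.345, 0.026, 0.938], [-0.015, 1.0, -0.022], [-0.939, -0.006, 0.345]]
deck [ 0.0425 -0.0598  0.0065] Fdeck [-1.7  0.2 -1.4]
dist 0.0 ang 0.4 rows 1
[0.0, 0.0, 0.0, 0.0005, 0.001, 0.0019],x 1
```

Call:
move_arm:
  targets:
    - [0.0015,0,0,0,0.001,0.001]
    - [0,0,0,0,0,0]
    - [0,0,0,0,0,0]

```text
t: 46.3
eef_pos: [0.6063, -0.2613, 0.0503]
orientation: [0.819, 0.006, 0.574, -0.011]
force: [0.7, 0.2, 0.0]
finger_gap: 0.542
```

```bash
python3 - <<'E'
from h import *
log(); s,p,R=st(); print('deck',(DR.T@(p-DO)).round(4),'Fdeck',(DR.T@np.array(s['force'])).round(1)); plan(Rt=RD,n=1)
E
```

```text
t 46.3 q [-0.492  0.483  1.934  0.368  0.436 -2.35 ] p [ 0.6063 -0.2613  0.0503] F [0.7 0.2 0. ] gap 0.542
[[0.341, 0.025, 0.94], [-0.011, 1.0, -0.022], [-0.94, -0.003, 0.342]]
deck [ 0.042  -0.0599  0.0063] Fdeck [ 0.7  0.2 -0.2]
dist 0.0 ang 0.2 rows 1
[0.0, 0.0, 0.0, 0.0005, -0.0002, 0.0007],x 1
```

Call:
move_arm:
  targets:
    - [0,0,0,0,0,0]
    - [0,0,0,0,0,0]
    - [0,0,0,0,0,0]
    - [0,0,0,0,0,0]
    - [0,0,0,0,0,0]
    - [0,0,0,0,0,0]
    - [-0.02,0,0,0,0,0]
    - [-0.04,0,0,0,0,0]
    - [-0.05,0,0,0,0,0]
    - [-0.05,0,0,0,0,0]
    - [-0.05,0,0,0,0,0]
    - [-0.04,0,0,0,0,0]
    - [0,0,0,0,0,0]
  grip: 0

```text
t: 47.6
eef_pos: [0.5329, -0.2592, 0.2494]
orientation: [0.818, 0.005, 0.574, -0.012]
force: [0.3, -0.6, 0.7]
finger_gap: 0.998
```

```bash
python3 dkchk.py 2; python3 -c "
import cv2,numpy as np
a=cv2.imread('pics/topd2.png')[120:360,120:540];b=cv2.imread('pics/sided2.png')[90:390,160:460];w=cv2.imread('pics/wristd2.png')
cv2.imwrite('pics/cd2.png',np.vstack([np.hstack([cv2.resize(a,(400,229)),cv2.resize(w,(305,229))]),cv2.resize(b,(705,350))[:, :705]]))"
```

```text
t 47.6 q [-0.557  0.116  1.913  0.231  0.822 -2.236] p [ 0.5329 -0.2592  0.2494] F [ 0.3 -0.6  0.7] gap 0.998
[[0.34, 0.026, 0.94], [-0.014, 1.0, -0.023], [-0.94, -0.005, 0.34]]
wrist 0.06 c [42.2 57.5] sz [50.  81.7] ang 89.9 tilt deg [0.2 0.6] z 0.023
wrist -0.06 c [ 42.6 -59.8] sz [81.5 50.1] ang 0.0 tilt deg [ 0.2 -0.1] z 0.0231
side 0.06 c [41.1 58.3] sz [59.  80.4] ang 89.4 tilt deg [-0.2 -1. ] z 0.023
side -0.06 c [ 41.9 -58.5] sz [56.9 81.3] ang 88.5 tilt deg [-0.3 -1.5] z 0.023
top 0.06 c [40.1 55.9] sz [49.8 81.7] ang 90.0 tilt deg [-0.1 -0.2] z 0.0225
top -0.06 c [ 40.5 -61.6] sz [80.6 50.8] ang 0.0 tilt deg [-0.9  0.4] z 0.0229
```

View pics/cd2.png

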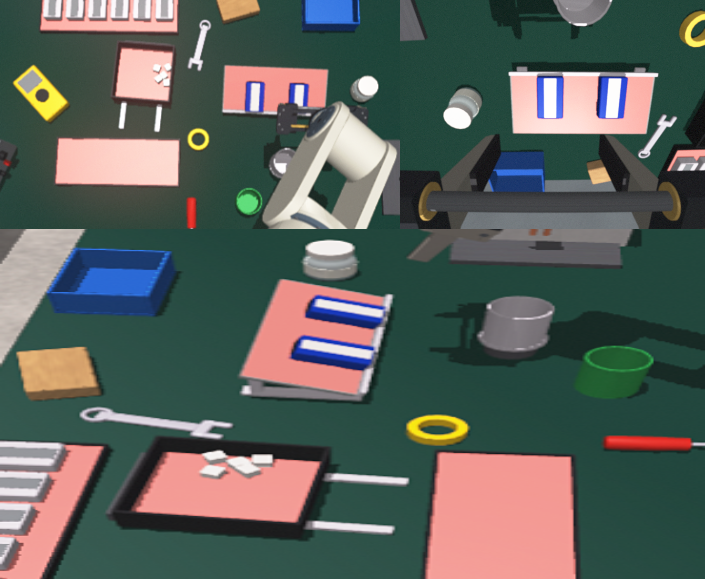

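View pics/sided2.png

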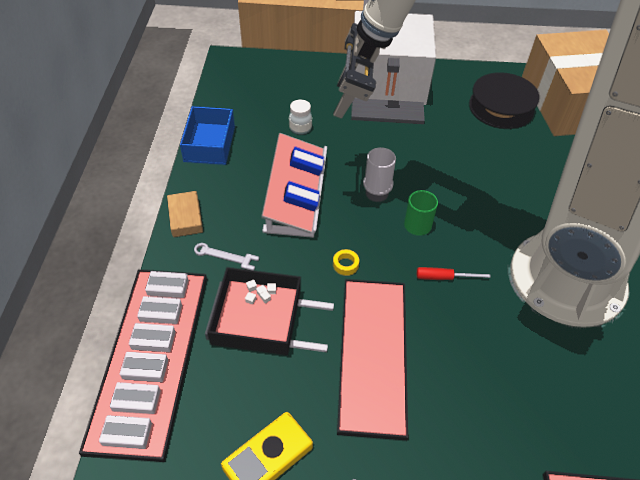

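Call:
move_arm:
  targets:
    - [-0.04,0,0,0,0,0]
    - [-0.04,0.03,0,0,0,0]
    - [-0.03,0.04,0,0,0,0]
    - [0,0.04,0,0,0,0]
    - [0,0.03,0,0,0,0]
    - [0,0,0,0,0,0]
    - [0,0,0,0,0,0]

```text
t: 48.45
eef_pos: [0.5016, -0.1399, 0.3175]
orientation: [0.811, 0.01, 0.584, -0.008]
force: [0.1, -0.5, -0.1]
finger_gap: 1.002
```

```bash
python3 dkchk.py 3; python3 - <<'E'
from h import *
for n in ('top','side','wrist'):
    p=camera(n); save(p,n+'z'); w=cloud(p).reshape(-1,3)
    d=np.hypot(w[:,0]-.426,w[:,1]+.2187)
    q=w[(d<.026)&(w[:,2]>.03)&(w[:,2]<.2)]; r=w[(d<.04)&(w[:,2]>.12)&(w[:,2]<.13)]
    print(n,'inside z',np.percentile(q[:,2],[2,25,50,75,98]).round(3) if len(q) else None,'rim',(r.min(0)+r.max(0)).round(4)/2 if len(r) else None)
    m=(w[:,2]>.05)&(w[:,2]<.066)&(abs(w[:,0]-.67)<.12)&(abs(w[:,1]-.165)<.12); P=w[m]
    if len(P)>50: print('bin',cv2.minAreaRect((P[:,:2]*1000).astype(np.float32)))
t=cv2.imread('pics/topz.png')[120:360,120:540]; cv2.imwrite('pics/cz.png',cv2.resize(t,(798,456),interpolation=cv2.INTER_CUBIC))
E
```

```text
t 48.45 q [-0.349 -0.076  1.947  0.13   0.969 -1.95 ] p [ 0.5016 -0.1399  0.3175] F [ 0.1 -0.5 -0.1] gap 1.002
[[0.317, 0.026, 0.948], [-0.002, 1.0, -0.026], [-0.948, 0.007, 0.317]]
wrist 0.06 c [42.4 57.7] sz [81.7 50.1] ang 0.0 tilt deg [ 0.4 -0.1] z 0.023
wrist -0.06 c [ 42.6 -59.5] sz [81.9 49.9] ang 0.1 tilt deg [ 0.3 -0.6] z 0.0231
side 0.06 c [41.3 58.6] sz [81.7 57.3] ang 0.6 tilt deg [-0.4 -0.3] z 0.023
side -0.06 c [ 41.7 -58.5] sz [55.9 82. ] ang 89.3 tilt deg [-0.4 -0.4] z 0.0229
top 0.06 c [40.6 56.1] sz [49.9 81.9] ang 89.7 tilt deg [ 0.1 -0.2] z 0.0229
top -0.06 c [ 40.7 -60.7] sz [50.6 79.7] ang 89.2 tilt deg [ 0.4 -0.6] z 0.0228
top inside z None rim None
bin ((673.1155395507812, 160.1775665283203), (161.2493438720703, 164.3480682373047), 85.89877319335938)
side inside z [0.08  0.081 0.096 0.109 0.118] rim [ 0.4263  -0.21745  0.12485]
bin ((673.7676391601562, 161.38021850585938), (167.2092742919922, 163.02349853515625), 86.23233032226562)
wrist inside z [0.041 0.043 0.043 0.044 0.045] rim [ 0.42985 -0.21785  0.1233 ]
bin ((674.1621704101562, 161.58572387695312), (162.07569885253906, 162.55335998535156), 85.87718963623047)
```

View pics/cz.png

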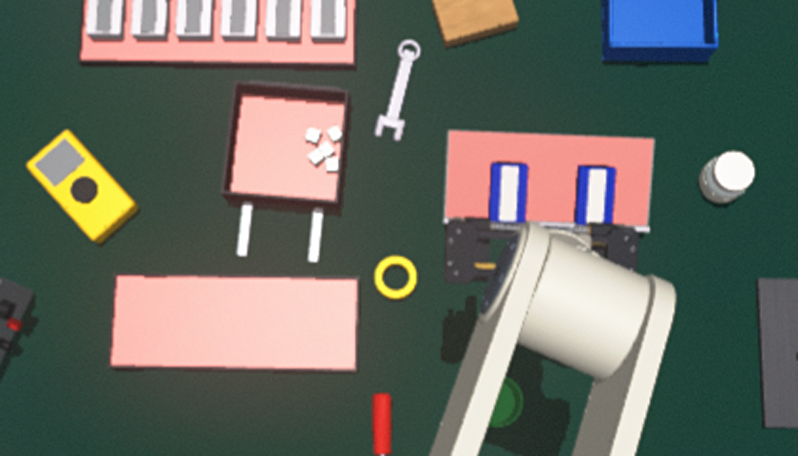

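```bash
python3 -c "
from h import *
print(finish_job())"
```

```text
the job is handed in; nothing more can be done
None
```

The job is done and handed in, at about 49 s of the 200 s allowed. `finish_job` reports no verdict, so what follows rests on my own last checks.

- **Blocks and bin:** I poured the blocks into the bin and pushed it along its rails until it hit the stop, where the push force jumped from 3 N to about 29 N. It moved about 57.5 mm. The last picture shows five blocks in it, and the depth inside the cup reads bare floor, so none stayed behind.
- **Cup:** It stands upright on its stand, about 3 mm from the centre (limit 22 mm).
- **Packs:** There were only two; the middle of the tray was empty from the start. Both now lie flat on the rack, with tilt and turn readings within about 1.5° and mostly under 1°. They are about 58 mm either side of the middle. Pack centres measure 40.1 to 42.6 mm up from the lip, where 40 mm is touching and 47 mm is the limit.
- **Other things:** The tape, multimeter, jar and wrench look unmoved in the pictures; I did not measure them. The robot was clear of everything at the end.

- **Disagreement:** The three cameras differ by about 2 mm on the packs' distance from the lip, and by a few mm on the cup; all readings are within limits.
- **Contact:** While fetching the second pack, one finger touched the tray rim at about 7.5 N, so I raised it before gripping.

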